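# Load and index the rotary marker jig

### The job

Make up the rotary marker jig: each arrow marker in the tray belongs to its own station on the turntable - the longest (100 mm) in station 1, the one at the loading side now, the middle one (80 mm) in station 2, the shortest (60 mm) in station 3, and the station of a missing marker stays empty. Load each, in that order, only once its station has come round to the loading side on your side of the table: flat and released, square end pushed flush against the end stop and one long side flush against the central boss; two clockwise turns of the handwheel bring the next station round. Finish with the empty fourth station at the loading side (six turns in all), every marker still square and flush in its corner, and leave the other things on the shelf where they are.

Things in the scene. Friction and masses are not known exactly. Their poses are not given: they have to be found in the camera images.
- turntable (a joint): Round aluminium turntable, 300 mm diameter, top face 50 mm above the work surface, on a grey base. Value in rad, 0 at the start, grows as it turns CLOCKWISE seen from above, travel -0.1 to 5.6. Geared: 8 turns of the handwheel make one turn of the table, 2 turns = one station (pi/2). Holds against pushes up to 15 N.
- handwheel (a joint): Horizontal handwheel, 120 mm disc, upper face 94 mm above the work surface, beside the turntable (225 mm from its axis, on the robot's right). Value in rad, 0 at the start, grows as it turns CLOCKWISE seen from above; turntable = handwheel / 8. About 6 N at the grip turns it; it stays where it is left.
- wheel_axis (a point): Point on the handwheel's vertical axis, 125 mm above the work surface (same height as crank_grip).
- crank_grip (a point): Centre of the upright black crank grip on the handwheel: a cylinder 24 mm in diameter, from 95 to 147 mm above the work surface, 45 mm from the wheel's axis. It spins freely on its pin, so a gripper pinching it from above can carry it round a circle without turning itself. At the start it is on the side away from the turntable.
- table_axis (a point): Turntable axis at its top face; does not turn. The loading side is its -x side, towards the robot (small steel pointer on the base). On the table: a square steel boss 120 x 120 x 12 mm high at the centre and four end stops 8 mm thick, 45 mm long radially, 12 mm high, which start at the boss. Each side of the boss with its stop is one fence corner, a station.
- station1 (a point): Inner fence corner of station 1 at the turntable's top face (turns with the table). x: along the boss, away from the end stop, the way the arrow points; y: outward, away from the boss; z up. At the loading side at the start. For the longest marker: seated, the marker's origin is at x = 50 mm, y = 25 mm, z = 0 here and its x axis points along this x.
- station2 (a point): Inner fence corner of station 2 at the turntable's top face (turns with the table). x: along the boss, away from the end stop, the way the arrow points; y: outward, away from the boss; z up. Comes to the loading side when turntable = 1 x pi/2. For the middle marker: seated, the marker's origin is at x = 40 mm, y = 25 mm, z = 0 here and its x axis points along this x.
- station3 (a point): Inner fence corner of station 3 at the turntable's top face (turns with the table). x: along the boss, away from the end stop, the way the arrow points; y: outward, away from the boss; z up. Comes to the loading side when turntable = 2 x pi/2. For the shortest marker: seated, the marker's origin is at x = 30 mm, y = 25 mm, z = 0 here and its x axis points along this x.
- station4 (a point): Inner fence corner of station 4 at the turntable's top face (turns with the table). x: along the boss, away from the end stop, the way the arrow points; y: outward, away from the boss; z up. Comes to the loading side when turntable = 3 x pi/2. It stays empty.
- marker_long: The longest black acrylic arrow marker: plate 100 x 50 x 14 mm, one end square, the other a 90 degree arrow point (last 25 mm), 0.12 kg, slides at a light push. On top a finger rib along its length, 40 x 12 mm, 25 mm high (top 39 mm above the underside), centred on the origin. Origin: underside, mid length and width; x to the arrow tip, z up. May be absent. Starts on the tray.
- marker_long_tip (a point): Arrow tip of the longest marker, at its underside (50 mm along +x from its origin).
- marker_middle: The middle black acrylic arrow marker: plate 80 x 50 x 14 mm, one end square, the other a 90 degree arrow point (last 25 mm), 0.12 kg, slides at a light push. On top a finger rib along its length, 40 x 12 mm, 25 mm high (top 39 mm above the underside), centred on the origin. Origin: underside, mid length and width; x to the arrow tip, z up. May be absent. Starts on the tray.
- marker_middle_tip (a point): Arrow tip of the middle marker, at its underside (40 mm along +x from its origin).
- marker_short: The shortest black acrylic arrow marker: plate 60 x 50 x 14 mm, one end square, the other a 90 degree arrow point (last 25 mm), 0.12 kg, slides at a light push. On top a finger rib along its length, 40 x 12 mm, 25 mm high (top 39 mm above the underside), centred on the origin. Origin: underside, mid length and width; x to the arrow tip, z up. May be absent. Starts on the tray.
- marker_short_tip (a point): Arrow tip of the shortest marker, at its underside (30 mm along +x from its origin).
- marker_tray: Grey sliding tray on the aluminium rail, to the robot's right, 160 x 330 mm outside, walls 4 mm thick and 16 mm high overall; origin at the centre of its underside, its floor 4 mm above that. Fixed for this task.
- collimator_insert: Bystander: square dark tungsten collimator insert 70 x 70 x 22 mm with a round hole; origin under its centre.
- centring_pin: Bystander: upright steel centring pin, 70 mm high, 30 mm head; origin at its foot.
- tape_roll: Bystander: roll of tape lying flat, 80 mm diameter, 24 mm high; origin under its centre.

How it is judged:
On the way, in this order (a step that is already met when the one before it is completed fails the run):
1. if present, the longest marker lies square and flush in station 1 while that station is at the loading side (x of marker_long in the frame of station1 between 0.046 and 0.053 m and y of marker_long in the frame of station1 between 0.021 and 0.028 m and z of marker_long in the frame of station1 below 0.004 m and angle between marker_long's own z axis and vertical below 0.08 rad and angle between the x axis of marker_long and the x axis of station1, either way round below 0.06 rad and x of marker_long_tip in the frame of station1 above 0.088 m and linear speed of marker_long below 0.03 m/s and contact force between the fingers and marker_long below 0.3 N and angle between the x axis of marker_long and the y axis of table_axis, either way round below 0.1 rad and x of marker_long in the frame of table_axis below -0.06 m), for 0.2 s.
2. if present, the middle marker lies square and flush in station 2 while that station is at the loading side (x of marker_middle in the frame of station2 between 0.036 and 0.043 m and y of marker_middle in the frame of station2 between 0.021 and 0.028 m and z of marker_middle in the frame of station2 below 0.004 m and angle between marker_middle's own z axis and vertical below 0.08 rad and angle between the x axis of marker_middle and the x axis of station2, either way round below 0.06 rad and x of marker_middle_tip in the frame of station2 above 0.068 m and linear speed of marker_middle below 0.03 m/s and contact force between the fingers and marker_middle below 0.3 N and angle between the x axis of marker_middle and the y axis of table_axis, either way round below 0.1 rad and x of marker_middle in the frame of table_axis below -0.06 m), for 0.2 s.
3. if present, the shortest marker lies square and flush in station 3 while that station is at the loading side (x of marker_short in the frame of station3 between 0.026 and 0.033 m and y of marker_short in the frame of station3 between 0.021 and 0.028 m and z of marker_short in the frame of station3 below 0.004 m and angle between marker_short's own z axis and vertical below 0.08 rad and angle between the x axis of marker_short and the x axis of station3, either way round below 0.06 rad and x of marker_short_tip in the frame of station3 above 0.048 m and linear speed of marker_short below 0.03 m/s and contact force between the fingers and marker_short below 0.3 N and angle between the x axis of marker_short and the y axis of table_axis, either way round below 0.1 rad and x of marker_short in the frame of table_axis below -0.06 m), for 0.2 s.
At the end, for the whole second after the job is handed in: Turntable within 0.06 rad of 3 x pi/2 and still; each marker present lies flat in its own station, its square end within 3 mm of the end stop, its side within 3 mm of the boss, square within 0.06 rad, arrow pointing away from the stop, at rest and released (x of marker_long in the frame of station1 between 0.046 and 0.053 m and y of marker_long in the frame of station1 between 0.021 and 0.028 m and z of marker_long in the frame of station1 below 0.004 m and angle between each of marker_long, marker_middle, marker_short's own z axis and vertical below 0.08 rad and angle between the x axis of marker_long and the x axis of station1, either way round below 0.06 rad and x of marker_long_tip in the frame of station1 above 0.088 m and linear speed of each of marker_long, marker_middle, marker_short below 0.03 m/s and contact force between the fingers and marker_long below 0.3 N and x of marker_middle in the frame of station2 between 0.036 and 0.043 m and y of marker_middle in the frame of station2 between 0.021 and 0.028 m and z of marker_middle in the frame of station2 below 0.004 m and angle between the x axis of marker_middle and the x axis of station2, either way round below 0.06 rad and x of marker_middle_tip in the frame of station2 above 0.068 m and contact force between the fingers and marker_middle below 0.3 N and x of marker_short in the frame of station3 between 0.026 and 0.033 m and y of marker_short in the frame of station3 between 0.021 and 0.028 m and z of marker_short in the frame of station3 below 0.004 m and angle between the x axis of marker_short and the x axis of station3, either way round below 0.06 rad and x of marker_short_tip in the frame of station3 above 0.048 m and contact force between the fingers and marker_short below 0.3 N and value of joint turntable between 4.65239 and 4.77239 rad and velocity of joint turntable below 0.05 rad/s); the robot touches nothing.
It fails at once if marker_middle put on station 2 before that station has been brought round to the loading side (horizontal distance between marker_middle and station2 below 0.07 m and z of marker_middle in the frame of station2 below 0.006 m and y of marker_middle in the frame of table_axis below -0.05 m).
It fails at once if marker_short put on station 3 before that station has been brought round to the loading side (horizontal distance between marker_short and station3 below 0.07 m and z of marker_short in the frame of station3 below 0.006 m and (x of marker_short in the frame of table_axis above 0.04 m or y of marker_short in the frame of table_axis below -0.05 m)).
It fails at once if a bystander is pushed more than 30 mm or knocked over (distance of any of collimator_insert, centring_pin, tape_roll from where it was at the start of the episode above 0.03 m or angle between any of collimator_insert, centring_pin, tape_roll's own z axis and vertical above 0.5 rad).
Of marker_long, marker_middle, marker_short only 2 to 3 are there at a start; the rules pass over those that are not, and their reading is None.
At some moment in a run one of marker_long, marker_middle, marker_short may be knocked a few centimetres aside while the robot is not near it.
Once in a run the grip may slacken for a moment while it holds something.
It also fails if it takes over 210 s, if anything falls off the work surface, if the arm or the gripper's body presses on something with over 40 N, if the wrist force passes 120 N, or if a joint passes its speed limit or range.

### The arm

A 6-joint arm with a two-finger parallel gripper is mounted at the origin on the work surface. World frame = base frame: x ahead of the robot, y to its left, z up, the work surface at z = 0. Lengths are in m, angles in rad, forces in N, time in s.
With the tool pointing down it reaches from about 0.225 to 0.875 m from the base axis. Payload 3.4 kg.
Tool frame: the origin (TCP) lies on the centre line of the jaws, within the pads' length; the fingertips stand 22 mm ahead of it and the grasp point (between the pads) lies 3 mm ahead of it; z points along the fingers, y is the line along which they close (so a half turn about z gives the same grasp; the last joint's range is limited). The gripper opens to 85 mm and grips with 20 to 120 N. Pads are 22 mm wide; open, the fingers measure 114 mm over their backs; the gripper's body (76 mm by 85 mm) begins 54 mm behind the grasp point. The pads swing forward as they close: fully open they stand 13 mm farther back than shut.
Start: joints at [-1.251, 0.276, 1.505, -0, 1.361, -0.121], TCP at [0.245, -0.52, 0.253] pointing down, gripper open.
Joint ranges: [-2.89, 2.89], [-0.75, 2.08], [0.22, 2.7], [-1.18, 4.32], [0.11, 2.71], [-2.7, 2.7]. Speed limits (rad/s): [2.57, 2.57, 3.14, 3.14, 3.14, 3.14].

### API

Orientations are given as a unit quaternion [w, x, y, z].
In Python, from rig import manip gives the robot as it stands.
- The arm moves only by the shell command python3 steer.py 'ROWS' [OPENING] [FORCE]. ROWS is rows parted by semicolons, their numbers by spaces, 1 to 5 of them, each of 4 numbers: dx, dy, dz in m, then a turn about the tool's z in rad; each row shifts and turns the commanded pose from where the row before left it, along the tool's axes as they then stand; what a row does not reach is not made up. A row lasts 1/12 s, in which the tool goes at most 0.0417 m and 0.125 rad, less where a joint would pass 70% of its speed; a pose out of reach is approached as far as the arm can. OPENING is the finger opening in m, set as the command begins (- or left out keeps the last). The fingers move at their own pace and stop on an object; FORCE is the grip in N (left out, the last holds). Time passes only in rows, so rows that do not move let the fingers close. It prints the time, the measured TCP pose, the force, the opening and the grip force at its end.
- manip.get_state(): the state, without advancing time (a new reading comes with each control period).
- manip.get_image(name): name is "side" or "top" or "wrist"; returns a dict with "img" (480x640x3 uint8, red, green, blue), "camera_matrix" (3x3 intrinsics, pixels), "k1" (the pictures are not rectified: a ray, as slopes to the right and down, at radius r is drawn at 1 + k1 r^2 times it, then the intrinsics apply), "T" (4x4, takes a point from camera to world coordinates); the wrist camera has in their place "hand_eye" (4x4, takes a point from camera to tool coordinates, whose origin is the TCP and whose axes are the flange's). Camera axes: x right, y down, z forward; pixel columns grow to the right and rows downward; lengths in m; the calibration is good to about 2 mm. A picture is of the moment at which its call begins: read the wrist's pose just before it. There is no depth.
- manip.sign_off(): hands the job in; it is judged then, once.
The state is a dict: "clock": time; "qpos": joint angles; "qd": joint speeds; "effort": joint torques, N m; "position": TCP position; "ee_rot": TCP orientation; "contact_force": force on the tool from outside, world axes, zero at the start; "moment": the same for the moment, N m; "width": finger opening in m; "gripper_force": force on a finger pad.
Only numpy, scipy, OpenCV 4.12 (cv2) and the standard library are available. Lean on these libraries where they do the work, as an engineer would, in place of code of your own. Each camera call takes 0.05 s, during which the arm holds its last target. There are 200 camera calls.

## Working session

There is one attempt and no reset: what is moved stays moved. The work goes in short steps, Python scripts to look and compute and a shell command to move; the robot and the scene stay as the last step left them, time stands still between calls to the robot, and variables do not carry over. Pictures are saved under pics/ and viewed, at most 14 in all, crops included, and the job is handed in when it is done.

```bash
ls; mkdir -p pics; python3 - <<'E'
from rig import manip
import cv2,numpy as np
s=manip.get_state(); print(s)
for n in("top","side","wrist"):
    d=manip.get_image(n); cv2.imwrite(f"pics/{n}0.png",d["img"][:,:,::-1])
    print(n,{k:np.round(v,4).tolist() for k,v in d.items() if k!="img"})
E
```

```text
pics
rig.py
steer.py
{'clock': 0.0, 'qpos': array([-1.25100382e+00,  2.76572627e-01,  1.50616890e+00, -1.59917944e-05,
        1.36068293e+00, -1.21033852e-01]), 'qd': array([ 2.84154753e-04,  3.74550900e-04,  4.00255796e-04,  8.42733230e-04,
       -2.35054443e-04,  5.65016937e-05]), 'effort': array([ 2.14439247e-04, -4.16774261e+01, -2.45807827e+01, -3.06604834e-04,
        1.11943006e-02, -4.72912717e-06]), 'position': array([ 0.24515822, -0.51956111,  0.25243817]), 'ee_rot': array([-9.10610023e-04,  9.75806423e-01,  2.18634368e-01, -9.86521961e-05]), 'contact_force': array([-0.30141411,  0.00648655, -0.44209149]), 'moment': array([-0.0574993 , -0.00377426,  0.02579608]), 'gripper_force': 0.0, 'width': 0.08545005755853555}
top {'camera_matrix': [[453.2348, 0.0, 313.9515], [0.0, 453.2348, 238.7778], [0.0, 0.0, 1.0]], 'k1': 0.029, 'T': [[0.0193, -0.9948, 0.1001, 0.4835], [-0.9998, -0.0196, -0.0023, -0.018], [0.0043, -0.1001, -0.995, 1.3139], [0.0, 0.0, 0.0, 1.0]]}
side {'camera_matrix': [[620.2992, 0.0, 317.6583], [0.0, 620.2992, 243.8152], [0.0, 0.0, 1.0]], 'k1': -0.2063, 'T': [[0.9911, -0.1065, 0.0793, 0.5007], [-0.1322, -0.7368, 0.6631, -0.8954], [-0.0122, -0.6677, -0.7443, 1.1243], [0.0, 0.0, 0.0, 1.0]]}
wrist {'camera_matrix': [[400.8557, 0.0, 322.2558], [0.0, 400.8557, 239.2645], [0.0, 0.0, 1.0]], 'k1': -0.034, 'hand_eye': [[-0.0006, -0.9626, -0.2711, 0.0681], [1.0, -0.0006, -0.0001, -0.0005], [-0.0, -0.2711, 0.9626, -0.1198], [0.0, 0.0, 0.0, 1.0]]}
```
View pics/top0.png

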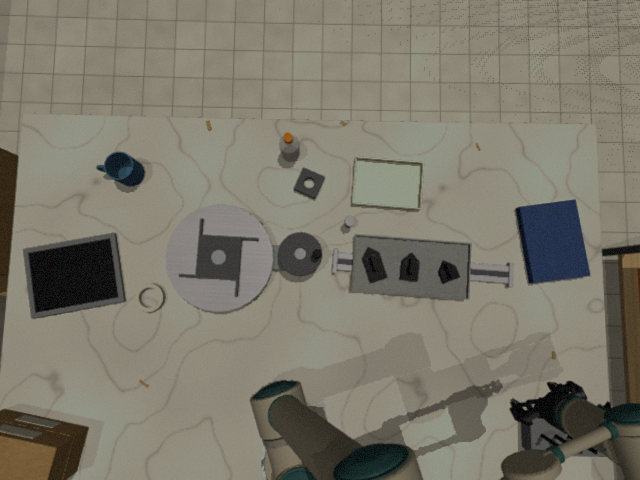

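View pics/side0.png

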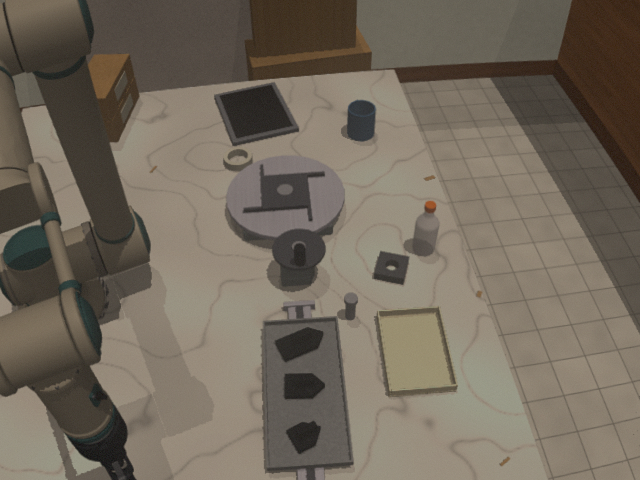

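View pics/wrist0.png

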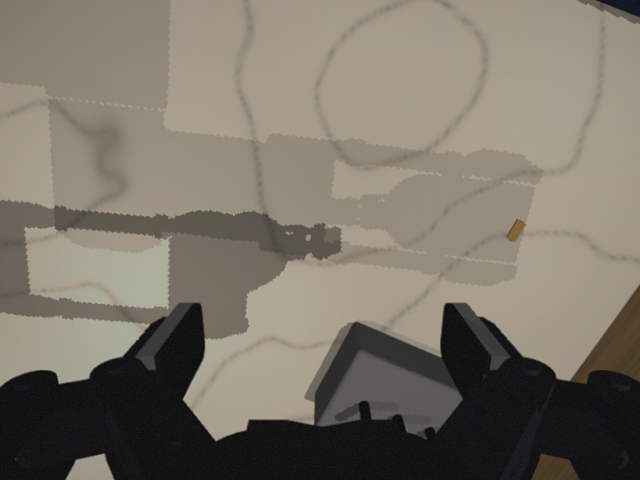

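```bash
cat > h.py <<'E'
from rig import manip
import cv2,numpy as np
from scipy.spatial.transform import Rotation as R
def snap(name,save=None):
    s=manip.get_state(); d=manip.get_image(name)
    if name=="wrist":
        T=np.eye(4); q=s["ee_rot"]; T[:3,:3]=R.from_quat([q[1],q[2],q[3],q[0]]).as_matrix(); T[:3,3]=s["position"]
        d["T"]=T@d["hand_eye"]
    if save: cv2.imwrite(f"pics/{save}.png",d["img"][:,:,::-1])
    return d
def rays(d,px):
    u=cv2.undistortPoints(np.array(px,float).reshape(-1,1,2),d["camera_matrix"],np.array([d["k1"],0,0,0.]))[:,0]
    v=np.c_[u,np.ones(len(u))]@d["T"][:3,:3].T
    return d["T"][:3,3],v/np.linalg.norm(v,axis=1)[:,None]
def onz(d,px,z):
    o,v=rays(d,px); return o+v*((z-o[2])/v[:,2])[:,None]
def tri(ds,pxs):
    A=np.zeros((3,3));b=np.zeros(3)
    for d,p in zip(ds,pxs):
        o,v=rays(d,[p]); M=np.eye(3)-np.outer(v[0],v[0]); A+=M;b+=M@o
    return np.linalg.solve(A,b)
def proj(d,P):
    T=np.linalg.inv(d["T"]); r,_=cv2.Rodrigues(T[:3,:3])
    return cv2.projectPoints(np.array(P,float).reshape(-1,1,3),r,T[:3,3],d["camera_matrix"],np.array([d["k1"],0,0,0.]))[0][:,0]
def yaw(s=None):
    q=(s or manip.get_state())["ee_rot"]; m=R.from_quat([q[1],q[2],q[3],q[0]]).as_matrix(); return np.arctan2(m[1,0],m[0,0])
E
python3 - <<'E'
from h import *
np.set_printoptions(precision=4,suppress=True)
t=snap("top");s=snap("side")
print("yaw",yaw())
for n,p,z in[("axis",(219,258),.062),("wheel",(300,254),.094),("grip",(316.5,255),.147),("m1",(374,266),.05),("m2",(409,266),.05),("m3",(449,272),.05),("pin",(349,223),.07),("boss tl",(200,236),.062),("boss br",(241,281),.062)]:
    print(n,onz(t,[p],z))
print("tri axis",tri([t,s],[(219,257.5),(285,188.5)]))
print("tri grip",tri([t,s],[(316.5,255),(299,243)]))
# tray corners
for a,b in[((354,236),(264,321)),((470,242),(341,317)),((468,300),(351,464)),((349,293),(266,468))]: print("tray?",onz(t,[a],.05),onz(s,[b],.05))
E
python3 steer.py '0 0 0 0.12;0 0 0 0.12;0 0 0 0.12;0 0 0 0.08'
```

```text
yaw 0.440738380495753
axis [[0.5511 0.2399 0.062 ]]
wheel [[0.5643 0.016  0.094 ]]
grip [[ 0.5591 -0.0281  0.147 ]]
m1 [[ 0.5378 -0.1897  0.05  ]]
m2 [[ 0.5398 -0.287   0.05  ]]
m3 [[ 0.5254 -0.3979  0.05  ]]
pin [[ 0.6545 -0.1171  0.07  ]]
boss tl [[0.611  0.2948 0.062 ]]
boss br [[0.4891 0.1771 0.062 ]]
tri axis [0.5544 0.2383 0.0704]
tri grip [ 0.5617 -0.028   0.1592]
tray? [[ 0.6208 -0.1331  0.05  ]] [[ 0.4744 -0.1386  0.05  ]]
tray? [[ 0.6103 -0.4573  0.05  ]] [[ 0.6364 -0.151   0.05  ]]
tray? [[ 0.4494 -0.4491  0.05  ]] [[ 0.6041 -0.4754  0.05  ]]
tray? [[ 0.4618 -0.1209  0.05  ]] [[ 0.4514 -0.4624  0.05  ]]
clock: 0.58
position: [0.2453, -0.52, 0.2531]
ee_rot: [-0.0, 1.0, -0.002, -0.0]
contact_force: [0.3, -0.1, -0.5]
width: 0.0854
gripper_force: 0.0
```

```bash
python3 steer.py '0.029 -0.019 -0.007 0;0.029 -0.019 -0.007 0;0.029 -0.019 -0.007 0;0.029 -0.019 -0.007 0;0.029 -0.019 -0.007 0' >/dev/null;  python3 steer.py '0.029 -0.019 -0.007 0;0.029 -0.019 -0.007 0;0.029 -0.019 -0.007 0;0.029 -0.019 -0.007 0;0.029 -0.019 -0.007 0'>/dev/null; python3 steer.py '0.029 -0.019 -0.007 0;0.029 -0.019 -0.007 0;0 0 0 0;0 0 0 0'
python3 - <<'E'
from h import *
snap("wrist","w1"); print(yaw(),manip.get_state()["qpos"])
E
```

```text
clock: 1.75
position: [0.5946, -0.2905, 0.3369]
ee_rot: [0.0, 1.0, 0.002, -0.0]
contact_force: [0.2, 0.3, -0.3]
width: 0.0851
gripper_force: 0.0
0.002207829883668454 [-5.61289986e-01  3.81382751e-01  1.14588912e+00 -8.89483051e-04
  1.61535648e+00  1.00725922e+00]
```

View pics/w1.png

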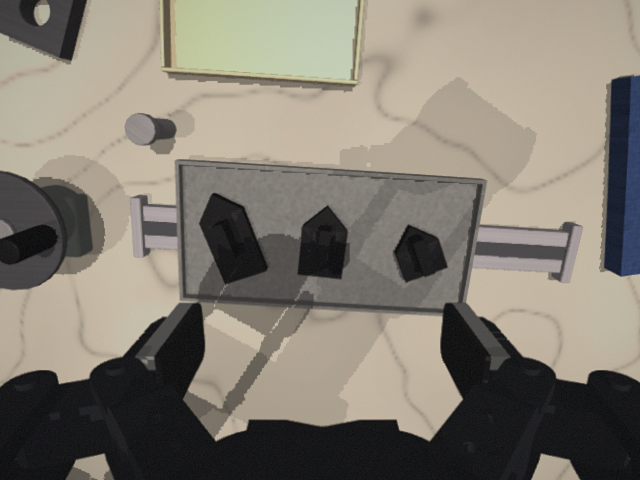

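```bash
cat >> h.py <<'E'
def darkpolys(d,box,thr=60,amin=600,eps=5):
    g=cv2.GaussianBlur(cv2.cvtColor(d["img"],cv2.COLOR_RGB2GRAY),(3,3),0); x0,y0,x1,y1=box
    m=np.zeros_like(g); m[y0:y1,x0:x1]=(g[y0:y1,x0:x1]<thr)*255
    m=cv2.morphologyEx(m,cv2.MORPH_OPEN,np.ones((3,3)))
    cs=[c for c in cv2.findContours(m,cv2.RETR_EXTERNAL,cv2.CHAIN_APPROX_NONE)[0] if cv2.contourArea(c)>amin]
    return [(c,cv2.approxPolyDP(cv2.convexHull(c),eps,True)[:,0]) for c in sorted(cs,key=lambda c:c[:,0,0].mean())]
E
python3 - <<'E'
from h import *
np.set_printoptions(precision=4,suppress=True)
w=snap("wrist"); g=cv2.cvtColor(w["img"],cv2.COLOR_RGB2GRAY)
print(g[240,195:275:4],g[270,440:470:3])
for thr in(40,50,60):
  for c,p in darkpolys(w,(190,175,470,295),thr): print(thr,cv2.contourArea(c),p.tolist())
for c,p in darkpolys(w,(190,175,470,295),50): print(onz(w,p,.045)[:,:2])
E
```

```text
[126 126 127  31  33  33  34  35  27  16  25  25  30  19  32   8  72  80
  86  83] [110 129 125 127 125 124 123 120  57  96]
40 3466.5 [[212, 193], [242, 206], [264, 269], [224, 281], [200, 223]]
40 2482.0 [[327, 206], [344, 227], [339, 275], [298, 272], [303, 224]]
40 1768.5 [[411, 225], [435, 236], [444, 265], [405, 278], [395, 248]]
50 3560.0 [[211, 193], [242, 206], [266, 263], [263, 270], [223, 280], [200, 225]]
50 2579.5 [[327, 206], [345, 228], [340, 275], [297, 272], [302, 225]]
50 1836.5 [[407, 224], [437, 238], [445, 265], [403, 276], [394, 249]]
60 3644.5 [[212, 192], [242, 205], [264, 270], [223, 281], [199, 223]]
60 2649.5 [[327, 205], [345, 227], [340, 276], [298, 273], [302, 224]]
60 1888.5 [[410, 224], [436, 236], [445, 265], [405, 279], [394, 248]]
[[ 0.5945 -0.1759]
 [ 0.5808 -0.2074]
 [ 0.518  -0.2302]
 [ 0.5099 -0.2266]
 [ 0.498  -0.182 ]
 [ 0.5603 -0.1617]]
[[ 0.5809 -0.2962]
 [ 0.5573 -0.3153]
 [ 0.5042 -0.3108]
 [ 0.5076 -0.2637]
 [ 0.5605 -0.2698]]
[[ 0.5618 -0.3808]
 [ 0.5464 -0.4139]
 [ 0.5159 -0.4251]
 [ 0.5031 -0.3799]
 [ 0.5341 -0.3684]]
```

```bash
python3 steer.py '-0.013 -0.024 0.022 0;-0.013 -0.024 0.022 0;-0.013 -0.024 0.022 0;-0.013 -0.024 0.022 0' >/dev/null; python3 steer.py '0 0 0 -0.09;0 0 0 -0.09;0 0 0 -0.09;0 0 0 0;0 0 0 0'
python3 - <<'E'
from h import *
np.set_printoptions(precision=4,suppress=True)
w=snap("wrist","w2"); print(yaw())
t=snap("top"); s=snap("side")
for c,p in darkpolys(w,(120,60,520,330),50): print(cv2.contourArea(c),p.tolist(),onz(w,p,.05)[:,:2])
E
```

```text
clock: 2.6
position: [0.5401, -0.1967, 0.2494]
ee_rot: [0.0, 0.991, 0.133, -0.0]
contact_force: [0.7, 0.4, -0.4]
width: 0.0853
gripper_force: 0.0
0.26714574759429055
5555.5 [[312, 143], [340, 168], [346, 253], [291, 257], [284, 173]] [[ 0.5915 -0.174 ]
 [ 0.5787 -0.2003]
 [ 0.5124 -0.2244]
 [ 0.4969 -0.1809]
 [ 0.5633 -0.1586]]
4350.0 [[445, 195], [459, 235], [434, 284], [385, 268], [404, 213]] [[ 0.5804 -0.2877]
 [ 0.552  -0.3104]
 [ 0.5055 -0.305 ]
 [ 0.5083 -0.2599]
 [ 0.5576 -0.2604]]
845.0 [[519, 254], [519, 308], [506, 309], [501, 270]] [[ 0.5499 -0.3655]
 [ 0.5037 -0.3853]
 [ 0.4998 -0.3744]
 [ 0.5325 -0.3561]]
```

View pics/w2.png

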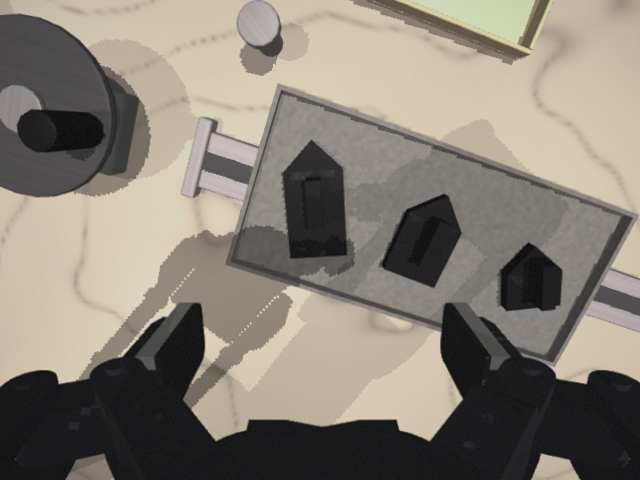

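```bash
python3 - <<'E'
from h import *
np.set_printoptions(precision=4,suppress=True)
w=manip.get_image("wrist")
def mk(p,y):
    T=np.eye(4);T[:3,:3]=R.from_euler("z",y).as_matrix()@np.diag([1,-1,-1]);T[:3,3]=p
    return dict(w,T=T@w["hand_eye"])
a=mk([.5946,-.2905,.3369],.0022);b=mk([.5401,-.1967,.2494],.2671)
for n,p,q in[("Lr",(264,270),(346,254)),("Ll",(223,281),(291,258)),("Mr",(340,275.5),(434,285)),("Ml",(298,272.5),(384,268)),("Lrside",(242,205.5),(341,168)),("tip L",(212,193),(312,142))]: print(n,tri([a,b],[p,q]))
for z in(.04,.045,.05,.055):
    A=onz(b,[(346,254),(291,258)],z); B=onz(b,[(434,285),(384,268)],z)
    print(z,np.linalg.norm(A[0]-A[1]),np.linalg.norm(B[0]-B[1]))
E
```

```text
Lr [ 0.5093 -0.2259  0.0399]
Ll [ 0.4961 -0.1807  0.0439]
Mr [ 0.5015 -0.3102  0.0369]
Ml [ 0.5038 -0.263   0.0334]
Lrside [ 0.5779 -0.2024  0.0237]
tip L [ 0.5929 -0.1729  0.0325]
0.04 0.047641691921181145 0.04775928158223394
0.045 0.04691806849893575 0.04703387210601944
0.05 0.04619444507669043 0.04630846262980501
0.055 0.04547082165444506 0.04558305315359052
```

```bash
cat >> h.py <<'E'
def togo(tx,ty,tz):
    s=manip.get_state(); y=yaw(s); d=np.array([tx,ty,tz])-s["position"]
    return np.round([np.cos(y)*d[0]+np.sin(y)*d[1], np.sin(y)*d[0]-np.cos(y)*d[1], -d[2]],4), round(float(y),4)
E
python3 - <<'E'
from h import *
w=snap("wrist")
A=onz(w,[(346.5,254.5),(291,258.5)],.038); e=A.mean(0)
S=onz(w,[(340,168),(284,173)],.033)
h=A[0]-A[1]; print(A,np.arctan2(h[0],-h[1]))
o=e[:2]+.05*np.array([np.cos(.335),np.sin(.335)]); print(o,togo(*o,.10))
E
```

```text
[[ 0.50864793 -0.22651147  0.038     ]
 [ 0.49233501 -0.18097299  0.038     ]] 0.3439814397181715
[ 0.54771199 -0.18730377] (array([ 0.0089, -0.0067,  0.1493]), 0.2694)
```

```bash
python3 steer.py '0.002 -0.0015 0.03 0;0.002 -0.0015 0.03 0;0.002 -0.0015 0.03 0;0.002 -0.0015 0.03 0;0.001 -0.001 0.03 -0.07' 0.05; python3 steer.py '0 0 0.016 0;0 0 0.008 0;0 0 0.006 0;0 0 0 0'
python3 - <<'E'
from h import *
print(togo(.5477,-.1873,.066)); snap("wrist","w3")
E
```

```text
clock: 3.27
position: [0.5481, -0.1866, 0.0982]
ee_rot: [0.0, 0.985, 0.17, 0.0]
contact_force: [1.0, -0.1, -0.0]
width: 0.0501
gripper_force: 0.0
clock: 3.6
position: [0.5478, -0.1867, 0.0687]
ee_rot: [-0.0, 0.986, 0.169, -0.0]
contact_force: [-0.7, 0.8, 0.1]
width: 0.0502
gripper_force: 0.0
(array([-0.0003,  0.0005,  0.0027]), 0.3404)
```

View pics/w3.png

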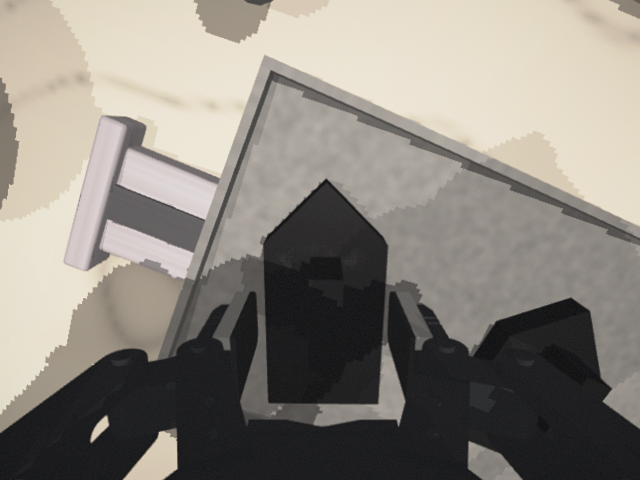

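```bash
python3 steer.py '0 0 0.001 0;0 0 0 0;0 0 0 0;0 0 0 0;0 0 0 0' 0 60; python3 steer.py '0 0 0 0;0 0 0 0;0 0 -0.02 0;0 0 -0.02 0;0 0 0 0'
python3 -c "
from h import *
print(manip.get_state()['qpos'],yaw())"
```

```text
clock: 4.07
position: [0.5486, -0.1871, 0.0695]
ee_rot: [0.001, 0.986, 0.17, 0.001]
contact_force: [-0.7, 0.2, 5.3]
width: 0.0101
gripper_force: 61.3
clock: 4.48
position: [0.5499, -0.1876, 0.1115]
ee_rot: [0.002, 0.986, 0.17, 0.003]
contact_force: [0.7, 0.0, -1.9]
width: 0.0099
gripper_force: 60.5
[-4.48495099e-01  3.93404410e-01  1.70564940e+00 -5.01264217e-05
  1.03594037e+00  7.81469763e-01] 0.34086775593994256
```

```bash
python3 steer.py '0 0 -0.036 0;0 0 -0.036 0;0 0 -0.036 0;0 -0.02 -0.033 0;0 -0.027 -0.03 0' >/dev/null; python3 steer.py '0.001 -0.032 -0.023 0;0.001 -0.032 -0.023 0;0.002 -0.036 0 0;0.002 -0.036 0 0;0.002 -0.036 0 0' ; python3 steer.py '0.002 -0.036 0 0;0.002 -0.036 0 0;0.002 -0.036 0 0;0.001 -0.036 0 0;0.001 -0.036 0 0'; python3 steer.py '0.001 -0.036 0 0;0 0 0 0;0 0 0 0'
python3 - <<'E'
from h import *
w=snap("wrist","w4");t=snap("top")
import pickle; pickle.dump({k:v for k,v in w.items()},open("w4.pkl","wb"))
print(yaw(),proj(w,[[.5511,.2399,.062],[.491,.18,.062],[.491,.30,.062],[.56,-.028,.147]]))
E
```

```text
clock: 5.32
position: [0.4813, 0.0238, 0.3249]
ee_rot: [-0.0, 0.986, 0.169, 0.0]
contact_force: [1.4, 0.3, -1.2]
width: 0.01
gripper_force: 60.5
clock: 5.73
position: [0.4284, 0.1962, 0.3243]
ee_rot: [0.0, 0.986, 0.169, -0.001]
contact_force: [0.7, 0.4, -0.8]
width: 0.0102
gripper_force: 60.5
clock: 5.98
position: [0.4174, 0.2304, 0.3243]
ee_rot: [0.0, 0.985, 0.172, -0.001]
contact_force: [0.1, -0.0, -1.7]
width: 0.0105
gripper_force: 60.4
0.3411490907247725 [[363.75377692  54.87787497]
 [400.37081994 143.87501607]
 [277.73698387  97.98738051]
 [709.16850325 158.99723156]]
```

View pics/w4.png

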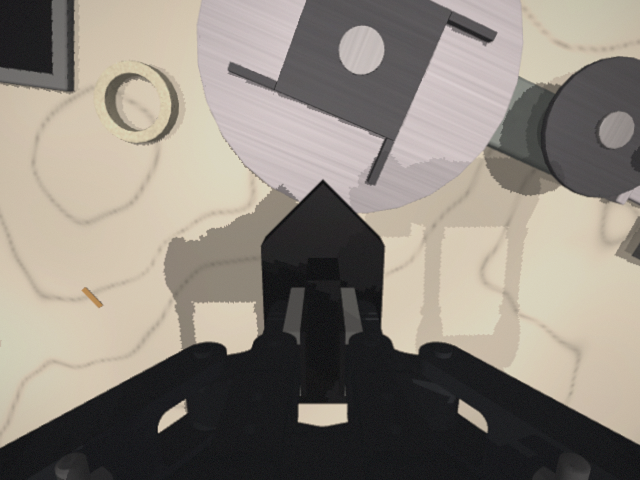

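```bash
python3 - <<'E'
from h import *
import pickle
np.set_printoptions(precision=4,suppress=True)
w=pickle.load(open("w4.pkl","rb")); t=snap("top")
g=cv2.GaussianBlur(cv2.cvtColor(w["img"],cv2.COLOR_RGB2GRAY),(3,3),0)
print("gray",g[50,320:410:6], g[165,360:400:3])
m=((g<120)*255).astype(np.uint8); m[:, :200]=0; m[200:]=0; m[:,510:]=0
cs=cv2.findContours(m,cv2.RETR_EXTERNAL,cv2.CHAIN_APPROX_NONE)[0]
c=max(cs,key=cv2.contourArea)[:,0].astype(float)
def sel(a,b,tol=4):
    a=np.array(a,float);b=np.array(b,float);L=np.linalg.norm(b-a);u=(b-a)/L;r=c-a
    k=(np.abs(r@[-u[1],u[0]])<tol)&(r@u>0)&(r@u<L); return c[k]
for n,a,b,z in[("boss front",(285,96),(380,133),.062),("stop in",(371,175),(386,145),.062),("stop out",(397,150),(380,182),.050),("boss right",(405,130),(440,40),.062),("boss left",(282,80),(305,10),.062)]:
    P=onz(w,sel(a,b),z)[:,:2]; 
    vx,vy,x,y=cv2.fitLine(P.astype(np.float32),cv2.DIST_HUBER,0,.01,.01).ravel(); print(n,len(P),"pt",x,y,"ang",np.degrees(np.arctan2(vy,vx)))
# hub circle
hub=((g>120)*255).astype(np.uint8); n,lab,st,ce=cv2.connectedComponentsWithStats(hub); l=lab[50,362]; print(st[l],ce[l]); print("axis",onz(w,[ce[l]],.062))
gt=cv2.cvtColor(t["img"],cv2.COLOR_RGB2GRAY); print(gt[250:268,206:232:2])
n,lab,st,ct=cv2.connectedComponentsWithStats((gt[245:272,205:234]>110).astype(np.uint8)); print(st[lab[13,14]],ct[lab[13,14]]+[205,245])
print("tri hub",tri([w,t],[ce[l],ct[lab[13,14]]+[205,245]]))
E
```

```text
gray [ 89  89  90 122 189 186 193 193 191 189 190  91  90  90  90] [200 201 199 187  98  62  80  81 144 175 175 174 174 176]
boss front 94 pt 0.49345818 0.24798444 ang 87.47608
stop in 23 pt 0.46831635 0.19714878 ang -5.141071Traceback (most recent call last):
  File "<stdin>", line 14, in <module>
  File "h.py", line 16, in onz
    o,v=rays(d,px); return o+v*((z-o[2])/v[:,2])[:,None]
        ~~~~^^^^^^
  File "h.py", line 12, in rays
    u=cv2.undistortPoints(np.array(px,float).reshape(-1,1,2),d["camera_matrix"],np.array([d["k1"],0,0,0.]))[:,0]
      ~~~~~~~~~~~~~~~~~~~^^^^^^^^^^^^^^^^^^^^^^^^^^^^^^^^^^^^^^^^^^^^^^^^^^^^^^^^^^^^^^^^^^^^^^^^^^^^^^^^^^
cv2.error: OpenCV(4.12.0) /io/opencv/modules/calib3d/src/undistort.dispatch.cpp:347: error: (-215:Assertion failed) CV_IS_MAT(_src) && CV_IS_MAT(_dst) && (_src->rows == 1 || _src->cols == 1) && (_dst->rows == 1 || _dst->cols == 1) && _src->cols + _src->rows - 1 == _dst->rows + _dst->cols - 1 && (CV_MAT_TYPE(_src->type) == CV_32FC2 || CV_MAT_TYPE(_src->type) == CV_64FC2) && (CV_MAT_TYPE(_dst->type) == CV_32FC2 || CV_MAT_TYPE(_dst->type) == CV_64FC2) in function 'cvUndistortPointsInternal'
```

```bash
python3 - <<'E'
from h import *
import pickle
np.set_printoptions(precision=4,suppress=True)
w=pickle.load(open("w4.pkl","rb")); t=snap("top");s=snap("side")
g=cv2.GaussianBlur(cv2.cvtColor(w["img"],cv2.COLOR_RGB2GRAY),(3,3),0)
m=((g<130)*255).astype(np.uint8)
def line(n,a,b,z,horiz=False):
    a=np.array(a,float);b=np.array(b,float);u=(b-a)/np.linalg.norm(b-a);nn=np.array([-u[1],u[0]]);P=[]
    for f in np.linspace(0,1,30):   # strongest gradient across the edge
        p=a+f*(b-a); k=np.arange(-5,5.01,.25); q=p+k[:,None]*nn
        v=cv2.remap(g.astype(np.float32),q[:,0].astype(np.float32).reshape(1,-1),q[:,1].astype(np.float32).reshape(1,-1),cv2.INTER_LINEAR).ravel()
        P.append(q[np.argmax(np.abs(np.gradient(v)))])
    P=onz(w,P,z)[:,:2]; vx,vy,x,y=cv2.fitLine(P.astype(np.float32),cv2.DIST_HUBER,0,.01,.01).ravel()
    r=(P-[x,y])@[-vy,vx]; print(n,"pt %.4f %.4f ang %.2f rms %.4f"%(x,y,np.degrees(np.arctan2(vy,vx)),r.std()))
line("boss front",(285,95),(380,132),.062);line("stop in",(370,176),(385,145),.062);line("boss right",(405,130),(440,40),.062);line("boss left",(281,78),(302,14),.062)
hub=((g>130)*255).astype(np.uint8); n,lab,st,ce=cv2.connectedComponentsWithStats(hub); l=lab[50,362]; print(st[l],ce[l], onz(w,[ce[l]],.062))
for thr in(90,):
    gt=cv2.cvtColor(t["img"],cv2.COLOR_RGB2GRAY); n,lab,st,ct=cv2.connectedComponentsWithStats((gt[245:272,205:234]>thr).astype(np.uint8)); k=lab[13,14]; pt=ct[k]+[205,245]; print(st[k],pt)
print("tri hub",tri([w,t],[ce[l],pt]), onz(t,[pt],.062))
print("wheel hub",onz(w,[(616,130)],.097),"front corners", onz(w,[(275,90),(400,142)],.062))
E
```

```text
boss front pt 0.4918 0.2381 ang 87.65 rms 0.0006
stop in pt 0.4727 0.1972 ang -4.17 rms 0.0004
boss right pt 0.5437 0.1841 ang -2.29 rms 0.0002
boss left pt 0.5331 0.3043 ang -2.25 rms 0.0002
[ 339   25   46   50 1766] [361.1727  49.453 ] [[0.5545 0.2436 0.062 ]]
[  6   5  15  15 169] [218.0296 256.7101]
tri hub [0.5549 0.2435 0.0589] [[0.5546 0.2427 0.062 ]]
wheel hub [[0.5646 0.0176 0.097 ]] front corners [[0.4967 0.3045 0.062 ]
 [0.4925 0.181  0.062 ]]
```

```bash
python3 steer.py '0 0 0 -0.119;0 0 0 -0.119;0 0 0 -0.119;0 0 0 -0.119;0 0 0 -0.119'>/dev/null; python3 steer.py '0 0 0 -0.119;0 0 0 -0.119;0 0 0 -0.119;0 0 0 -0.119;0 0 0 -0.119' >/dev/null; python3 steer.py '0 0 0 0;0 0 0 0'; python3 -c "
from h import *
print(togo(.462,.253,.12))"
```

```text
clock: 7.23
position: [0.4189, 0.2281, 0.3252]
ee_rot: [0.0, 0.723, 0.691, -0.0]
contact_force: [-0.0, -0.0, -1.4]
width: 0.0103
gripper_force: 60.4
(array([0.0268, 0.0419, 0.2052]), 1.5259)
```

```bash
python3 steer.py '0.004 0.006 0.03 -0.005;0.004 0.006 0.03 0;0.004 0.006 0.03 0;0.004 0.006 0.03 0;0.004 0.006 0.03 0'>/dev/null; python3 steer.py '0.003 0.006 0.03 0;0.003 0.006 0.025 0;0 0 0 0;0 0 0 0'; python3 steer.py '0 0 0.008 0;0 0 0.006 0;0 0 0 0;0 0 0 0';python3 steer.py '0 0 0.004 0;0 0 0 0;0 0 0 0'; python3 -c "
from h import *
print(togo(.462,.253,.10))"
```

```text
clock: 7.98
position: [0.461, 0.2528, 0.1194]
ee_rot: [-0.001, 0.72, 0.694, -0.002]
contact_force: [-0.0, 0.3, -2.0]
width: 0.01
gripper_force: 60.3
clock: 8.32
position: [0.4614, 0.2534, 0.1069]
ee_rot: [0.0, 0.719, 0.695, 0.0]
contact_force: [0.1, 0.4, -1.5]
width: 0.0104
gripper_force: 60.4
clock: 8.57
position: [0.4613, 0.2535, 0.1024]
ee_rot: [0.0, 0.719, 0.695, 0.0]
contact_force: [0.6, -0.3, -1.1]
width: 0.0102
gripper_force: 60.4
(array([-0.0004,  0.0007,  0.0024]), 1.5357)
```

Descend in small steps watching force.

```bash
f(){ grep -E "position|contact"; }; for i in 1; do :; done; python3 steer.py '0 0 0.004 0;0 0 0 0;0 0 0 0'|f; python3 steer.py '0 0 0.003 0;0 0 0 0;0 0 0 0'|f; python3 steer.py '0 0 0.002 0;0 0 0 0;0 0 0 0'|f; python3 steer.py '0 0 0.002 0;0 0 0 0;0 0 0 0'|f
```

```text
position: [0.4612, 0.2534, 0.098]
contact_force: [-0.1, 0.0, -1.4]
position: [0.4616, 0.2535, 0.0975]
contact_force: [-3.9, -2.4, 13.8]
position: [0.4616, 0.2535, 0.0974]
contact_force: [-6.1, -3.3, 27.2]
position: [0.4616, 0.2535, 0.0974]
contact_force: [-10.2, -4.5, 40.5]
```

```bash
f(){ grep -E "position|contact"; }; python3 steer.py '0 0 -0.007 0;0 0 0 0;0 0 0 0'|f; python3 steer.py '0 0.005 0 0;0 0 0 0;0 0 0 0'|f; python3 steer.py '0 0.002 0 0;0 0 0 0;0 0 0 0'|f; python3 steer.py '0 0.002 0 0;0 0 0 0;0 0 0 0'|f
```

```text
position: [0.4617, 0.2536, 0.0985]
contact_force: [1.0, -1.8, -1.6]
position: [0.4669, 0.2532, 0.0975]
contact_force: [-0.2, -0.0, -1.5]
position: [0.4685, 0.2531, 0.0978]
contact_force: [-0.1, -0.6, -0.4]
position: [0.4702, 0.253, 0.098]
contact_force: [-1.7, 0.1, -1.3]
```

```bash
f(){ grep -E "position|contact"; }; python3 steer.py '0 0.0015 0 0;0 0 0 0;0 0 0 0'|f; python3 steer.py '0 0.001 0 0;0 0 0 0;0 0 0 0'|f;  python3 steer.py '-0.004 0 0 0;0 0 0 0;0 0 0 0'|f; python3 steer.py '-0.002 0 0 0;0 0 0 0;0 0 0 0'|f; python3 steer.py '-0.002 0 0 0;0 0 0 0;0 0 0 0'|f
```

```text
position: [0.4705, 0.2531, 0.098]
contact_force: [-3.7, 0.6, -0.6]
position: [0.4706, 0.253, 0.098]
contact_force: [-7.2, 1.8, 0.8]
position: [0.4705, 0.2492, 0.0978]
contact_force: [-6.8, 1.3, 1.1]
position: [0.4704, 0.2476, 0.0978]
contact_force: [-5.6, 2.7, -0.2]
position: [0.4704, 0.2468, 0.0979]
contact_force: [-7.1, 6.5, -0.5]
```

```bash
f(){ grep -E "position|contact|width|clock"; }; python3 steer.py '-0.001 0 0 0;0 0 0 0;0 0 0 0'|f; python3 steer.py '0.0005 -0.0005 0.0015 0;0 0 0 0;0 0 0 0'|f; python3 steer.py '0 0 0 0;0 0 0 0;0 0 0 0;0 0 0 0' 0.03|f; python3 steer.py '0 0 0 0;0 0 -0.02 0;0 0 -0.03 0;0 0 -0.03 0;0 0 -0.03 0' |f; python3 steer.py '0.03 0 -0.03 0;0.03 0 -0.03 0;0 0 0 0;0 0 0 0;0 0 0 0' |f
python3 - <<'E'
from h import *
import pickle
w=snap("wrist","w5"); pickle.dump(w,open("w5.pkl","wb"))
E
```

```text
clock: 12.07
position: [0.4704, 0.2467, 0.098]
contact_force: [-7.3, 9.1, -0.7]
width: 0.0101
clock: 12.32
position: [0.4702, 0.2469, 0.0976]
contact_force: [-7.9, 7.2, 5.8]
width: 0.0104
clock: 12.65
position: [0.4732, 0.2444, 0.097]
contact_force: [-0.3, 0.2, -0.4]
width: 0.0299
clock: 13.07
position: [0.4722, 0.2442, 0.2077]
contact_force: [-0.1, -0.3, 0.2]
width: 0.0303
clock: 13.48
position: [0.4738, 0.3029, 0.2649]
contact_force: [-0.4, -0.5, 0.0]
width: 0.0298
```

View pics/w5.png

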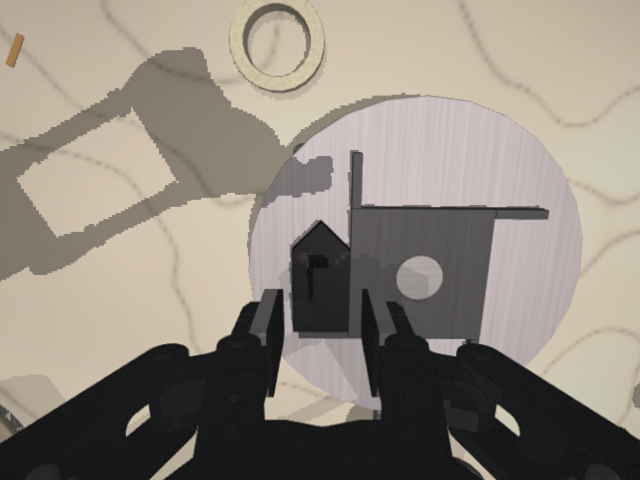

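```bash
f(){ grep -E "position|contact|width|clock"; }; python3 steer.py '-0.036 0.0114 0 0;-0.037 0.0114 0 0;-0.037 0.0114 0 0;-0.037 0.0114 0 0;-0.037 0.0114 0 0' >/dev/null;python3 steer.py '-0.037 0.0114 0 0;-0.037 0.0114 0 0;-0.037 0.0114 0 0;-0.036 0.0114 0 -0.035;0 0 0 0' >/dev/null; python3 steer.py '0 0 0 0;0 0 0 0'|f
python3 - <<'E'
from h import *
import pickle
w=snap("wrist","w6");t=snap("top");s=snap("side"); pickle.dump((w,t,s),open("w6.pkl","wb")); print(yaw())
for d in(w,t,s): print(proj(d,[[.5646,.0176,.097],[.5666,-.0274,.147]]).round(1).tolist())
E
```

```text
clock: 14.53
position: [0.5639, -0.0312, 0.2643]
contact_force: [0.1, 0.1, -0.8]
width: 0.0303
1.5720284262683604
[[325.1, 156.4], [328.7, 236.8]]
[[299.4, 253.8], [316.3, 252.1]]
[[297.5, 246.7], [299.9, 246.6]]
```

View pics/w6.png

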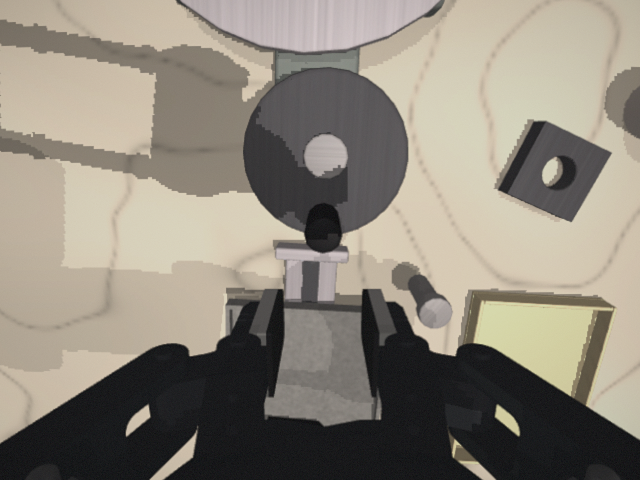

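```bash
python3 - <<'E'
from h import *
import pickle
np.set_printoptions(precision=4,suppress=True)
w,t,s=pickle.load(open("w6.pkl","rb"))
g=cv2.cvtColor(w["img"],cv2.COLOR_RGB2GRAY)
hub=((g>115)*255).astype(np.uint8); n,lab,st,ce=cv2.connectedComponentsWithStats(hub); l=lab[155,326]; print(st[l],ce[l])
m=(g<30).astype(np.uint8)*255; m[:195]=0;m[262:]=0;m[:,:295]=0;m[:,350:]=0
c=max(cv2.findContours(m,cv2.RETR_EXTERNAL,cv2.CHAIN_APPROX_NONE)[0],key=cv2.contourArea)
print(cv2.boundingRect(c)); lo=np.array([p for p in c[:,0] if p[1]>236],np.float32); 
A=np.c_[2*lo,np.ones(len(lo))]; sol=np.linalg.lstsq(A,(lo**2).sum(1),rcond=None)[0]; print("circle",sol[:2],np.sqrt(sol[2]+sol[0]**2+sol[1]**2))
G=onz(w,[sol[:2]],.147)[0]; print("grip",G)
# disc rim
P=[]
for a in np.radians(np.r_[-80:-20:2, 200:260:2, 0:60:3,120:200:3]):
    k=np.arange(70,95,.5); q=np.array([326,151])+k[:,None]*[np.cos(a),np.sin(a)]
    v=cv2.remap(cv2.GaussianBlur(g,(3,3),0).astype(np.float32),q[:,0].astype(np.float32).reshape(1,-1),q[:,1].astype(np.float32).reshape(1,-1),1).ravel()
    P.append(q[np.argmax(np.gradient(v))])
for z in(.086,.094):
    W=onz(w,P,z)[:,:2]; A=np.c_[2*W,np.ones(len(W))]; b=(W**2).sum(1); k=np.ones(len(W),bool)
    for _ in range(4):
        o=np.linalg.lstsq(A[k],b[k],rcond=None)[0]; r=np.sqrt(o[2]+o[0]**2+o[1]**2); e=np.abs(np.linalg.norm(W-o[:2],axis=1)-r); k=e<max(.001,np.median(e)*2)
    print("disc",z,o[:2],r,k.sum(),len(k))
print("hub",onz(w,[ce[l]],.097), onz(w,[ce[l]],.094)); o3=onz(w,[ce[l]],.094)[0]
for u in [(316.5,254.5)]: print("tri grip",tri([w,t],[sol[:2],u]))
print("tri hub",tri([w,t,s],[ce[l],(300,254),(297.5,247)]))
print("radius",np.linalg.norm(G[:2]-o3[:2]))
E
```

```text
[ 304  134   44   43 1370] [325.0102 153.873 ]
(305, 203, 36, 40)
circle [315.6967 239.5181] 7.197529491853315
grip [ 0.5586 -0.0291  0.147 ]
disc 0.086 [0.5648 0.0178] 0.06036805334036383 88 107
disc 0.094 [0.5648 0.0184] 0.05875572076939162 88 107
hub [[0.5646 0.0194 0.097 ]] [[0.5646 0.0192 0.094 ]]
tri grip [ 0.5594 -0.0278  0.1523]
tri hub [0.5645 0.0177 0.0956]
radius 0.048642979798548175
```

```bash
f(){ grep -E "position|contact|width|clock"; }; python3 steer.py '0.001 0 0.035 0;0.001 0 0.035 0;0.001 0 0.035 0;0.001 0 0.02 0;0 0 0 0' 0.06|f; python3 steer.py '0 0 0.012 0;0 0 0 0;0 0 0 0'|f;python3 steer.py '0 0 0 0;0 0 0 0;0 0 0 0;0 0 0 0;0 0 0 0' 0 50|f
```

```text
clock: 15.1
position: [0.5612, -0.0248, 0.1361]
contact_force: [-1.0, 0.1, -0.0]
width: 0.0601
clock: 15.35
position: [0.5655, -0.0263, 0.1298]
contact_force: [-0.2, 0.1, 0.1]
width: 0.0603
clock: 15.77
position: [0.5649, -0.0269, 0.13]
contact_force: [-2.6, 1.4, 5.9]
width: 0.0229
```

```bash
f(){ grep -E "position|contact"; }; python3 steer.py '0.0022 -0.0139 0 0;0.0064 -0.0125 0 0;0.01 -0.01 0 0;0.0125 -0.0064 0 0;0.0139 -0.0022 0 0'|f; python3 steer.py '0.0139 0.0022 0 0;0.0125 0.0064 0 0;0.01 0.01 0 0;0.0064 0.0125 0 0;0.0022 0.0139 0 0'|f
```

```text
position: [0.5207, 0.0155, 0.1301]
contact_force: [0.9, -7.3, 1.2]
position: [0.5628, 0.0631, 0.13]
contact_force: [-8.3, -4.2, 9.1]
```

Works well. Continue 1½ turns with a slow end.

```bash
f(){ grep -E "position|contact"; }; python3 steer.py '-0.0022 0.0139 0 0;-0.0064 0.0125 0 0;-0.01 0.01 0 0;-0.0125 0.0064 0 0;-0.0139 0.0022 0 0'|f; python3 steer.py '-0.0139 -0.0022 0 0;-0.0125 -0.0064 0 0;-0.01 -0.01 0 0;-0.0064 -0.0125 0 0;-0.0022 -0.0139 0 0'|f
python3 steer.py '0.0022 -0.0139 0 0;0.0064 -0.0125 0 0;0.01 -0.01 0 0;0.0125 -0.0064 0 0;0.0139 -0.0022 0 0'|f; python3 steer.py '0.0139 0.0022 0 0;0.0125 0.0064 0 0;0.01 0.01 0 0;0.0064 0.0125 0 0;0.0022 0.0139 0 0'|f
python3 steer.py '-0.0022 0.0139 0 0;-0.0064 0.0125 0 0;-0.01 0.01 0 0;-0.0125 0.0064 0 0;-0.0139 0.0022 0 0'|f; python3 steer.py '-0.0139 -0.0022 0 0;-0.0063 -0.0032 0 0;-0.0062 -0.0032 0 0;-0.005 -0.005 0 0;-0.005 -0.005 0 0'|f; python3 steer.py '-0.0032 -0.0062 0 0;-0.0032 -0.0063 0 0;-0.0011 -0.007 0 0;-0.0011 -0.0069 0 0;0 0 0 0'|f; python3 steer.py '0 0 0 0;0 0 0 0;0 0 0 0'|f
```

```text
position: [0.6106, 0.0205, 0.1301]
contact_force: [-3.6, 6.6, 6.2]
position: [0.5689, -0.0269, 0.1301]
contact_force: [6.7, 4.7, -0.6]
position: [0.5206, 0.0155, 0.1301]
contact_force: [0.8, -6.8, 0.8]
position: [0.5628, 0.0631, 0.13]
contact_force: [-8.0, -3.3, 9.4]
position: [0.6106, 0.0205, 0.1301]
contact_force: [-2.8, 8.2, 6.7]
position: [0.594, -0.0169, 0.1301]
contact_force: [3.8, 6.2, 2.6]
position: [0.5669, -0.0269, 0.1301]
contact_force: [3.5, 1.0, 2.2]
position: [0.5669, -0.027, 0.13]
contact_force: [3.4, 1.7, 6.1]
```

```bash
f(){ grep -E "position|contact|width|clock"; }; python3 steer.py '0 0 0 0;0 0 0 0;0 0 -0.02 0;0 0 -0.03 0;0 0 -0.035 0' 0.05|f; python3 steer.py '-0.032 -0.004 -0.02 0;-0.032 -0.004 -0.01 0;-0.032 -0.004 0 0;-0.032 -0.004 0 0;-0.032 -0.004 0 0' >/dev/null; python3 steer.py '-0.032 -0.004 0 0;-0.032 -0.004 0 0;-0.032 -0.004 0 0;0 0 0 0.119;0 0 0 0.119'>/dev/null; python3 steer.py '0 0 0 0.119;0 0 0 0.119;0 0 0 0.119;0 0 0 0.119;0 0 0 0.119'>/dev/null; python3 steer.py '0 0 0 0.119;0 0 0 0.119;0 0 0 0.119;0 0 0 0.119;0 0 0 0.119'>/dev/null; python3 steer.py '0 0 0 0.119;0 0 0 0.119;0 0 0 0;0 0 0 0'|f
cat >> h.py <<'E'
def endfit(d,poly,L,zt):
    "square end of an arrow from its outline polygon (corners at plate top zt): origin xy, yaw"
    P=onz(d,poly,zt)[:,:2]; n=len(P); best=None
    for i in range(n):   # square end: edge whose two neighbours are parallel
        a,b=P[i],P[(i+1)%n]; u=P[i-1]-a; v=P[(i+2)%n]-b; e=b-a
        if np.linalg.norm(e)<.035: continue
        u/=np.linalg.norm(u);v/=np.linalg.norm(v); sc=abs(u@v-1)+abs(u@e)/np.linalg.norm(e)+abs(v@e)/np.linalg.norm(e)
        if best is None or sc<best[0]: best=(sc,(a+b)/2,u+v,np.linalg.norm(e))
    sc,m,h,wd=best; y=np.arctan2(h[1],h[0]); return m+L/2*h/np.linalg.norm(h),round(float(y),3),round(float(wd),4),round(float(sc),3)
E
python3 - <<'E'
from h import *
w=snap("wrist","w7"); print(yaw())
for c,p in darkpolys(w,(120,60,520,320),50):
    print(cv2.contourArea(c),p.tolist(),endfit(w,p,.08 if cv2.contourArea(c)>3500 else .06,.037))
E
```

```text
clock: 20.18
position: [0.5624, -0.0268, 0.2118]
contact_force: [1.6, 0.1, -0.3]
width: 0.0498
clock: 22.18
position: [0.5323, -0.2826, 0.2429]
contact_force: [-0.2, -0.5, 0.2]
width: 0.05
-0.09244774595992801
4234.0 [[328, 158], [339, 160], [361, 183], [358, 246], [304, 244], [304, 187]] (array([ 0.54205774, -0.29132292]), -0.11, 0.0458, 0.043)
3326.0 [[441, 169], [483, 182], [498, 218], [444, 241], [427, 207]] (array([ 0.53244155, -0.39347946]), 0.408, 0.0482, 0.145)
```

View pics/w7.png

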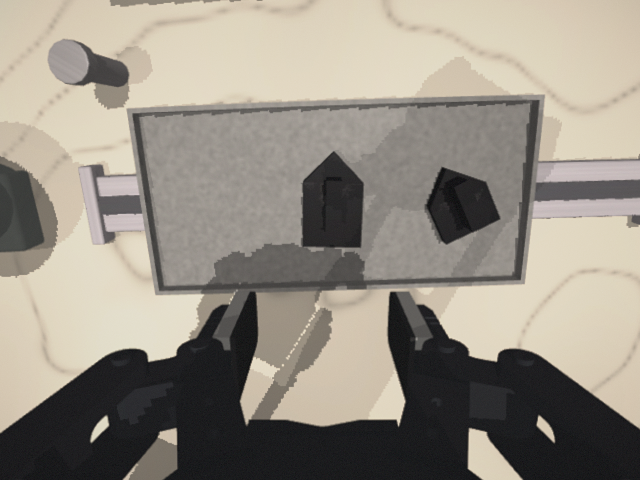

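```bash
python3 -c "
from h import *
print(togo(.542,-.2913,.066))"; python3 steer.py '0.0025 0.002 0.035 -0.01;0.0025 0.002 0.035 0;0.0025 0.002 0.035 0;0.0015 0.0015 0.035 0;0 0 0.02 0' |grep posi; python3 steer.py '0 0 0.012 0;0 0 0.005 0;0 0 0 0;0 0 0 0'|tail -5;  python3 -c "
from h import *
print(togo(.542,-.2913,.066))"
```

```text
(array([0.0103, 0.0077, 0.177 ]), -0.0924)
position: [0.5395, -0.2902, 0.0797]
position: [0.5417, -0.2914, 0.0672]
ee_rot: [0.0, 0.999, -0.042, 0.0]
contact_force: [0.8, 0.0, -0.3]
width: 0.0497
gripper_force: 0.0
(array([ 0.0002, -0.0001,  0.0012]), -0.0843)
```

```bash
f(){ grep -E "position|contact|width|clock"; }; python3 steer.py '0 0 0 0;0 0 0 0;0 0 0 0;0 0 0 0;0 0 0 0' 0 60|f; python3 steer.py '0 0 -0.02 0;0 0 -0.035 0;0 0 -0.035 0;0 0 -0.035 0;0 0 -0.035 0'|f; python3 steer.py '-0.0083 -0.032 -0.02 0;-0.0083 -0.035 0 0;-0.0083 -0.035 0 0;-0.0083 -0.035 0 0;-0.0083 -0.035 0 0' >/dev/null;  python3 steer.py '-0.0083 -0.035 0 0;-0.0083 -0.035 0 0;-0.0083 -0.035 0 0;-0.0083 -0.035 0 0;-0.0083 -0.035 0 0'|f; python3 steer.py '-0.0083 -0.035 0 0;-0.0083 -0.035 0 0;-0.0083 -0.035 0 0;-0.0083 -0.035 0 0;-0.0083 -0.035 0 0' |f;  python3 steer.py '0 0 0 -0.1155;0 0 0 -0.1155;0 0 0 -0.1155;0 0 0 -0.1155;0 0 0 -0.1155'>/dev/null;  python3 steer.py '0 0 0 -0.1155;0 0 0 -0.1155;0 0 0 -0.1155;0 0 0 -0.1155;0 0 0 -0.1155'>/dev/null; python3 steer.py '0 0 0 -0.1155;0 0 0 -0.1155;0 0 0 -0.1155;0 0 0 -0.1155;0 0 0 0'|f;python3 - <<'E'
from h import *
print(togo(.4615,.2431,.11)); snap("top","t8"); snap("wrist","w8")
E
```

```text
clock: 23.4
position: [0.542, -0.2916, 0.0681]
contact_force: [0.3, 1.0, 5.5]
width: 0.0102
clock: 23.82
position: [0.5409, -0.2908, 0.2278]
contact_force: [0.3, -0.7, -1.9]
width: 0.0106
clock: 24.65
position: [0.4872, 0.0633, 0.2465]
contact_force: [0.0, -0.3, -1.7]
width: 0.0104
clock: 25.07
position: [0.4607, 0.2411, 0.2464]
contact_force: [-0.2, -0.1, -1.6]
width: 0.0104
clock: 26.32
position: [0.4614, 0.2394, 0.2463]
contact_force: [-1.1, -0.1, -0.9]
width: 0.0104
(array([ 0.0037, -0.    ,  0.1363]), 1.5337)
```

View pics/w8.png

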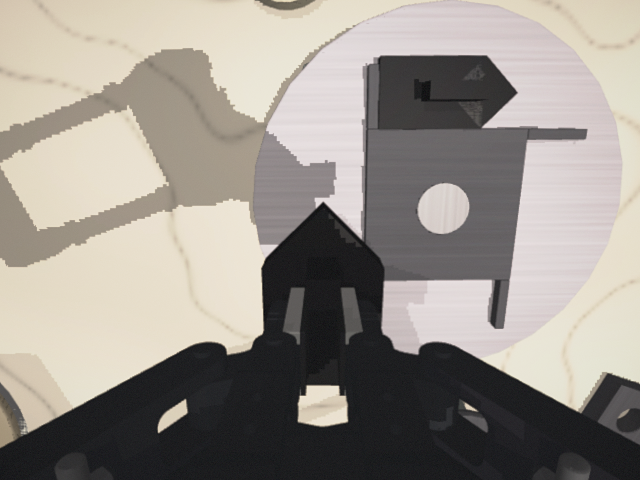

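```bash
f(){ grep -E "position|contact"; }; python3 steer.py '0.001 0 0.035 0;0.001 0 0.035 0;0.001 0 0.035 0;0.001 0 0.025 0;0 0 0.01 0'|f;python3 steer.py '0 0 0.006 0;0 0 0 0;0 0 0 0'|f; python3 steer.py '0 0 0.002 0;0 0 0 0;0 0 0 0'|f; python3 steer.py '0 0 0.002 0;0 0 0 0;0 0 0 0'|f
```

```text
position: [0.4593, 0.2426, 0.103]
contact_force: [0.3, -0.3, -1.7]
position: [0.4631, 0.2439, 0.1018]
contact_force: [-0.4, 0.2, -0.6]
position: [0.4626, 0.2437, 0.0997]
contact_force: [0.1, -0.5, -1.5]
position: [0.4619, 0.2435, 0.0968]
contact_force: [-0.6, -1.0, -1.7]
```

```bash
f(){ grep -E "position|contact"; }; python3 steer.py '0 0 0.0015 0;0 0 0 0;0 0 0 0'|f;python3 steer.py '0 0 0.001 0;0 0 0 0;0 0 0 0'|f;python3 steer.py '0 0 0.001 0;0 0 0 0;0 0 0 0'|f
```

```text
position: [0.4621, 0.2435, 0.0961]
contact_force: [-0.7, -0.7, 5.3]
position: [0.4622, 0.2436, 0.096]
contact_force: [-2.4, -0.9, 11.6]
position: [0.4622, 0.2436, 0.096]
contact_force: [-5.1, -1.6, 18.5]
```

```bash
f(){ grep -E "position|contact"; }; python3 steer.py '0 0 -0.0035 0;0 0.006 0 0;0 0 0 0;0 0 0 0'|f; python3 steer.py '0 0.002 0 0;0 0 0 0;0 0 0 0'|f; python3 steer.py '0 0.001 0 0;0 0 0 0;0 0 0 0'|f; python3 steer.py '0 0.001 0 0;0 0 0 0;0 0 0 0'|f
```

```text
position: [0.4683, 0.2432, 0.0963]
contact_force: [0.3, 0.1, -1.9]
position: [0.4698, 0.2431, 0.0962]
contact_force: [-1.7, 0.5, -2.3]
position: [0.4699, 0.243, 0.0963]
contact_force: [-1.1, -0.4, -2.3]
position: [0.4701, 0.243, 0.0963]
contact_force: [-4.9, -0.2, -0.9]
```

```bash
f(){ grep -E "position|contact"; };  python3 steer.py '-0.004 0 0 0;0 0 0 0;0 0 0 0'|f; python3 steer.py '-0.002 0 0 0;0 0 0 0;0 0 0 0'|f; python3 steer.py '-0.001 0 0 0;0 0 0 0;0 0 0 0'|f
```

```text
position: [0.4699, 0.2391, 0.0963]
contact_force: [-5.4, 1.0, -0.8]
position: [0.4699, 0.2375, 0.0963]
contact_force: [-5.5, 1.8, -0.6]
position: [0.4699, 0.2366, 0.0963]
contact_force: [-5.0, 2.3, -2.2]
```

```bash
f(){ grep -E "position|contact"; };  python3 steer.py '-0.0015 0 0 0;0 0 0 0;0 0 0 0'|f; python3 steer.py '-0.0015 0 0 0;0 0 0 0;0 0 0 0'|f; python3 steer.py '-0.001 0 0 0;0 0 0 0;0 0 0 0'|f; python3 steer.py '-0.001 0 0 0;0 0 0 0;0 0 0 0'|f
```

```text
position: [0.4698, 0.2355, 0.0963]
contact_force: [-5.5, 3.4, -1.0]
position: [0.4698, 0.2353, 0.0965]
contact_force: [-5.3, 8.0, -1.2]
position: [0.4699, 0.2352, 0.0966]
contact_force: [-6.4, 10.2, -1.3]
position: [0.4699, 0.2351, 0.0967]
contact_force: [-6.3, 11.8, -1.2]
```

Seated against both. Release, lift, check.

```bash
f(){ grep -E "position|contact|clock"; }; python3 steer.py '0.001 -0.0005 0.0015 0;0 0 0 0;0 0 0 0'|f; python3 steer.py '0 0 0 0;0 0 0 0;0 0 0 0;0 0 0 0' 0.03|f; python3 steer.py '0 0 0 0;0 0 -0.02 0;0 0 -0.03 0;0 0 -0.03 0;0 0 -0.03 0' |f; python3 steer.py '0.03 0 -0.03 0;0.03 0 -0.03 0;0 0 0 0;0 0 0 0;0 0 0 0' |f
python3 - <<'E'
from h import *
w=snap("wrist","w9"); cv2.imwrite("pics/w9c.png",cv2.resize(w["img"][150:400,180:560,::-1],None,fx=2,fy=2)); print(yaw())
E
```

```text
clock: 31.42
position: [0.4697, 0.2354, 0.0961]
contact_force: [-7.2, 9.0, 4.3]
clock: 31.75
position: [0.472, 0.232, 0.0954]
contact_force: [0.2, 0.9, 0.2]
clock: 32.17
position: [0.471, 0.2317, 0.2062]
contact_force: [-0.6, 0.5, 0.2]
clock: 32.58
position: [0.4729, 0.2904, 0.2633]
contact_force: [-0.3, 0.6, -0.6]
1.5314264726311473
```

View pics/w9c.png

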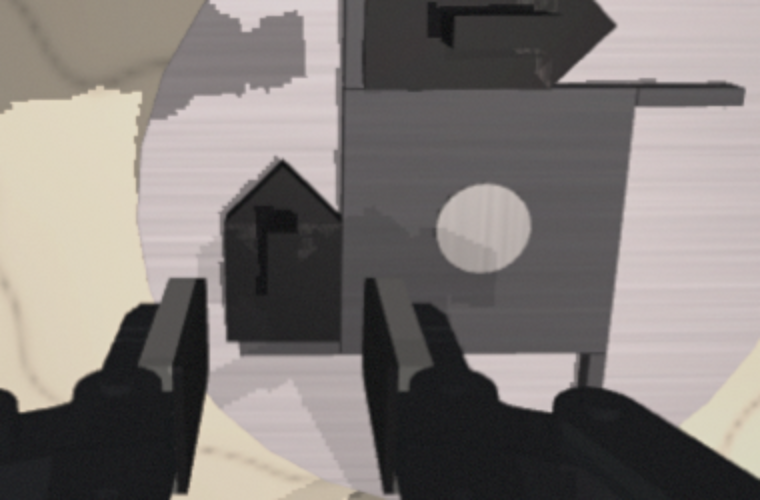

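```bash
f(){ grep -E "position|contact|width|clock"; }; python3 steer.py '-0.035 0.0117 0 0;-0.035 0.0117 0 0;-0.035 0.0117 0 0;-0.035 0.0117 0 0;-0.035 0.0117 0 0' 0.06 >/dev/null;python3 steer.py '-0.035 0.0117 0 0;-0.034 0.0117 0 0;-0.034 0.0117 0 0;-0.034 0.0117 0 -0.039;0 0 0 0' >/dev/null; python3 steer.py '0 0 0 0;0 0 0 0'|f
python3 -c "
from h import *
print(togo(.566,-.0268,.13),yaw())"
```

```text
clock: 33.63
position: [0.5652, -0.0252, 0.2627]
contact_force: [-0.6, 0.3, -0.5]
width: 0.0597
(array([-0.0016,  0.0008,  0.1327]), 1.5687) 1.5687375774080057
```

```bash
f(){ grep -E "position|contact|width|clock"; }; python3 steer.py '-0.0004 0 0.035 -0.002;-0.0004 0 0.035 0;-0.0004 0 0.035 0;-0.0004 0 0.018 0;0 0 0 0'|f; python3 steer.py '0 0 0.01 0;0 0 0 0;0 0 0 0'|f;python3 steer.py '0 0 0 0;0 0 0 0;0 0 0 0;0 0 0 0;0 0 0 0' 0 50|f
f(){ grep -E "position|contact"; }; python3 steer.py '0.0022 -0.0139 0 0;0.0064 -0.0125 0 0;0.01 -0.01 0 0;0.0125 -0.0064 0 0;0.0139 -0.0022 0 0'|f
```

```text
clock: 34.05
position: [0.5619, -0.0244, 0.1363]
contact_force: [0.4, 0.4, 0.6]
width: 0.0602
clock: 34.3
position: [0.567, -0.026, 0.1321]
contact_force: [0.5, 0.4, -0.2]
width: 0.0602
clock: 34.72
position: [0.5671, -0.0265, 0.1323]
contact_force: [-0.4, 0.5, 6.4]
width: 0.023
position: [0.5208, 0.0156, 0.1323]
contact_force: [-0.9, -6.9, 5.7]
```

```bash
f(){ grep -E "position|contact"; }; python3 steer.py '0.0139 0.0022 0 0;0.0125 0.0064 0 0;0.01 0.01 0 0;0.0064 0.0125 0 0;0.0022 0.0139 0 0'|f; python3 steer.py '-0.0022 0.0139 0 0;-0.0064 0.0125 0 0;-0.01 0.01 0 0;-0.0125 0.0064 0 0;-0.0139 0.0022 0 0'|f; python3 steer.py '-0.0139 -0.0022 0 0;-0.0125 -0.0064 0 0;-0.01 -0.01 0 0;-0.0064 -0.0125 0 0;-0.0022 -0.0139 0 0'|f
python3 steer.py '0.0022 -0.0139 0 0;0.0064 -0.0125 0 0;0.01 -0.01 0 0;0.0125 -0.0064 0 0;0.0139 -0.0022 0 0'|f; python3 steer.py '0.0139 0.0022 0 0;0.0125 0.0064 0 0;0.01 0.01 0 0;0.0064 0.0125 0 0;0.0022 0.0139 0 0'|f
python3 steer.py '-0.0022 0.0139 0 0;-0.0064 0.0125 0 0;-0.01 0.01 0 0;-0.0125 0.0064 0 0;-0.0139 0.0022 0 0'|f; python3 steer.py '-0.0139 -0.0022 0 0;-0.0063 -0.0032 0 0;-0.0062 -0.0032 0 0;-0.005 -0.005 0 0;-0.005 -0.005 0 0'|f; python3 steer.py '-0.0032 -0.0062 0 0;-0.0032 -0.0063 0 0;-0.0011 -0.007 0 0;-0.0011 -0.0069 0 0;0 -0.002 0 0'|f; python3 steer.py '0 0 0 0;0 0 0 0;0 0 0 0'|f
```

```text
position: [0.5638, 0.0636, 0.1323]
contact_force: [-7.5, -4.6, 10.9]
position: [0.6107, 0.0208, 0.1323]
contact_force: [-5.1, 7.0, 9.3]
position: [0.5701, -0.0264, 0.1324]
contact_force: [7.2, 3.6, 1.1]
position: [0.5208, 0.0156, 0.1323]
contact_force: [-0.7, -8.1, 4.7]
position: [0.5638, 0.0636, 0.1323]
contact_force: [-7.0, -5.2, 11.8]
position: [0.6108, 0.0208, 0.1323]
contact_force: [-5.0, 7.3, 10.4]
position: [0.5948, -0.016, 0.1324]
contact_force: [2.7, 7.5, 4.6]
position: [0.567, -0.0265, 0.1324]
contact_force: [6.8, 0.9, -0.4]
position: [0.5668, -0.0265, 0.1324]
contact_force: [5.0, 1.7, 5.1]
```

```bash
f(){ grep -E "position|contact|width|clock"; }; python3 steer.py '0 0 0 0;0 0 0 0;0 0 -0.02 0;0 0 -0.03 0;0 0 -0.035 0' 0.05|f; python3 steer.py '-0.036 -0.0045 -0.02 0;-0.036 -0.0045 -0.01 0;-0.036 -0.0045 0 0;-0.036 -0.0045 0 0;-0.036 -0.0045 0 0' >/dev/null; python3 steer.py '-0.036 -0.0045 0 0;-0.036 -0.0045 0 0;-0.036 -0.0045 0 0;-0.036 -0.0045 0 0;-0.036 -0.0045 0 0'>/dev/null; python3 steer.py '0 0 0 0.113;0 0 0 0.113;0 0 0 0.113;0 0 0 0.113;0 0 0 0.113'>/dev/null; python3 steer.py '0 0 0 0.113;0 0 0 0.113;0 0 0 0.113;0 0 0 0.113;0 0 0 0.113'>/dev/null; python3 steer.py '0 0 0 0.113;0 0 0 0;0 0 0 0'|f
python3 - <<'E'
from h import *
w=snap("wrist","w10"); print(yaw()); cv2.imwrite("pics/w10c.png",cv2.resize(w["img"][80:330,200:500,::-1],None,fx=2,fy=2))
for c,p in darkpolys(w,(120,60,520,320),50):
    print(cv2.contourArea(c),p.tolist(),endfit(w,p,.06,.037))
E
```

```text
clock: 39.13
position: [0.5614, -0.0262, 0.2142]
contact_force: [0.8, -0.6, -0.8]
width: 0.05
clock: 41.05
position: [0.5193, -0.386, 0.2452]
contact_force: [0.1, -0.2, 0.3]
width: 0.05
0.33241017518487964
3079.0 [[339, 167], [367, 193], [369, 233], [313, 237], [311, 195]] (array([ 0.53197792, -0.39538572]), 0.392, 0.0476, 0.041)
```

View pics/w10c.png

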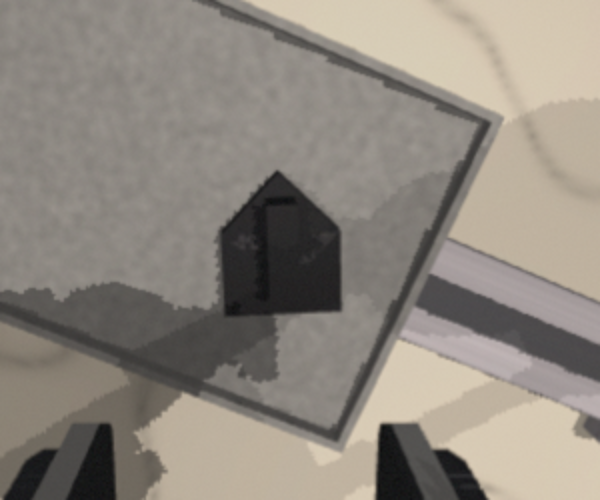

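```bash
python3 steer.py '0 0 0 -0.045;0 0 0 0' >/dev/null; python3 -c "
from h import *
print(togo(.532,-.3954,.066))"
```

```text
(array([0.0081, 0.013 , 0.1798]), 0.3774)
```

```bash
python3 steer.py '0.002 0.0032 0.035 0;0.002 0.0032 0.035 0;0.002 0.0033 0.035 0;0.002 0.0033 0.035 0;0 0 0.02 0' |grep posi; python3 steer.py '0 0 0.012 0;0 0 0.006 0;0 0 0 0;0 0 0 0'|tail -5;  python3 - <<'E'
from h import *
print(togo(.532,-.3954,.066)); snap("wrist","w11")
E
```

```text
position: [0.531, -0.3946, 0.082]
position: [0.5329, -0.3963, 0.0694]
ee_rot: [0.001, 0.982, 0.186, 0.001]
contact_force: [-0.2, -0.5, 0.3]
width: 0.05
gripper_force: 0.0
(array([-0.0005, -0.0012,  0.0034]), 0.3749)
```

View pics/w11.png

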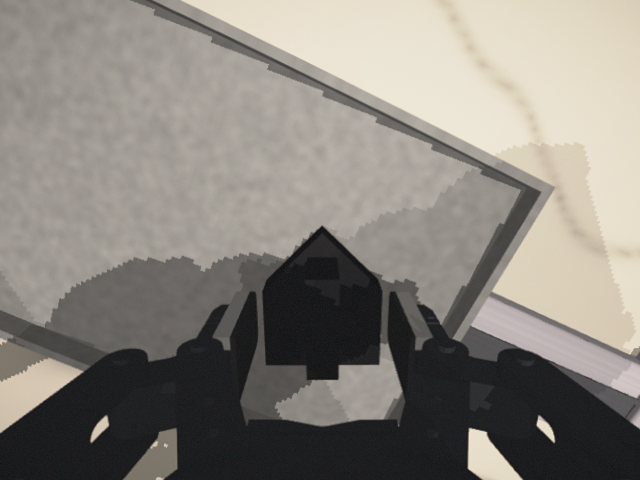

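```bash
f(){ grep -E "position|contact|width|clock"; }; python3 steer.py '0 0 0.002 0;0 0 0 0;0 0 0 0;0 0 0 0;0 0 0 0' 0 60|f; python3 steer.py '0 0 -0.02 0;0 0 -0.035 0;0 0 -0.035 0;0 0 -0.035 0;0 0 -0.035 0'|f; python3 steer.py '0.0096 -0.032 -0.02 0;0.0096 -0.036 0 0;0.0096 -0.036 0 0;0.0096 -0.036 0 0;0.0096 -0.036 0 0'|f;  python3 steer.py '0.0096 -0.036 0 0;0.0096 -0.036 0 0;0.0096 -0.036 0 0;0.0096 -0.036 0 0;0.0096 -0.036 0 0'|f; python3 steer.py '0.0096 -0.036 0 0;0.0096 -0.036 0 0;0.0096 -0.036 0 0;0.0096 -0.036 0 0;0.0096 -0.036 0 0'|f; python3 steer.py '0.0096 -0.036 0 0;0.0096 -0.036 0 0;0 0 0 -0.1156;0 0 0 -0.1156;0 0 0 -0.1156'|f;  python3 steer.py '0 0 0 -0.1156;0 0 0 -0.1156;0 0 0 -0.1156;0 0 0 -0.1156;0 0 0 -0.1156'>/dev/null; python3 steer.py '0 0 0 -0.1156;0 0 0 -0.1156;0 0 0 0;0 0 0 0'|f;python3 - <<'E'
from h import *
print(togo(.4611,.2331,.105)); w=snap("wrist","w12")
cv2.imwrite("pics/w12c.png",w["img"][0:400,160:,::-1])
E
```

```text
clock: 42.48
position: [0.5327, -0.3961, 0.0673]
contact_force: [-0.3, 0.7, 4.8]
width: 0.0103
clock: 42.9
position: [0.5319, -0.3952, 0.2272]
contact_force: [0.2, -0.4, -1.3]
width: 0.0103
clock: 43.32
position: [0.5117, -0.2126, 0.2459]
contact_force: [0.8, 0.4, -1.2]
width: 0.0104
clock: 43.73
position: [0.4903, -0.0275, 0.2459]
contact_force: [0.1, 0.6, -1.5]
width: 0.0101
clock: 44.15
position: [0.4691, 0.1575, 0.2459]
contact_force: [0.5, -0.5, -1.7]
width: 0.0103
clock: 44.57
position: [0.4608, 0.2308, 0.2456]
contact_force: [-0.8, -0.4, -1.7]
width: 0.0105
clock: 45.32
position: [0.4613, 0.2298, 0.2458]
contact_force: [0.3, 0.4, -1.4]
width: 0.0105
(array([ 0.0033, -0.0003,  0.1408]), 1.5279)
```

View pics/w12c.png

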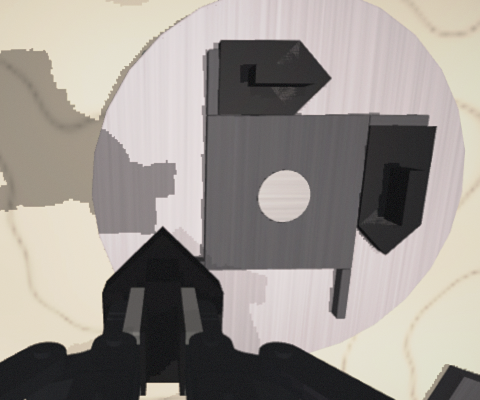

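That was picture 15, one over the limit of 14, so I'll view no more and check numerically from here. It shows the long and middle markers flush in their corners, at crop (275,77) and (395,190). The short one is held above the loading side.

```bash
f(){ grep -E "position|contact"; }; python3 steer.py '0.001 0 0.035 -0.004;0.001 0 0.035 0;0.001 0 0.035 0;0 0 0.025 0;0 0 0.01 0'|f;python3 steer.py '0 0 0.006 0;0 0 0 0;0 0 0 0'|f; python3 steer.py '0 0 0.002 0;0 0 0 0;0 0 0 0'|f; python3 steer.py '0 0 0.002 0;0 0 0 0;0 0 0 0'|f; python3 steer.py '0 0 0.0015 0;0 0 0 0;0 0 0 0'|f
```

```text
position: [0.4591, 0.2319, 0.1026]
contact_force: [-1.3, 0.2, -0.8]
position: [0.4628, 0.2332, 0.1012]
contact_force: [1.0, -0.2, -0.7]
position: [0.4623, 0.233, 0.0992]
contact_force: [0.2, 0.4, -1.5]
position: [0.4616, 0.2328, 0.0962]
contact_force: [0.6, -0.2, -0.9]
position: [0.4619, 0.2329, 0.0952]
contact_force: [-0.7, -0.7, 5.2]
```

Landed at 0.0952; lift slightly and push to boss, then stop.

```bash
f(){ grep -E "position|contact"; }; python3 steer.py '0 0 -0.0015 0;0 0.006 0 0;0 0 0 0;0 0 0 0'|f; python3 steer.py '0 0.002 0 0;0 0 0 0;0 0 0 0'|f; python3 steer.py '0 0.001 0 0;0 0 0 0;0 0 0 0'|f; python3 steer.py '0 0.001 0 0;0 0 0 0;0 0 0 0'|f;  python3 steer.py '-0.004 0 0 0;0 0 0 0;0 0 0 0'|f; python3 steer.py '-0.002 0 0 0;0 0 0 0;0 0 0 0'|f
```

```text
position: [0.4682, 0.2326, 0.0959]
contact_force: [0.1, 0.2, -1.1]
position: [0.4696, 0.2325, 0.0959]
contact_force: [-0.2, -0.9, -1.8]
position: [0.4697, 0.2325, 0.0959]
contact_force: [-3.1, 0.4, -1.2]
position: [0.4698, 0.2324, 0.0958]
contact_force: [-5.1, 0.8, 0.8]
position: [0.4697, 0.2284, 0.0957]
contact_force: [-5.5, 1.3, -0.6]
position: [0.4696, 0.2267, 0.0957]
contact_force: [-4.8, 1.8, -0.8]
```

```bash
f(){ grep -E "position|contact"; };  python3 steer.py '-0.0015 0 0 0;0 0 0 0;0 0 0 0'|f; python3 steer.py '-0.0015 0 0 0;0 0 0 0;0 0 0 0'|f; python3 steer.py '-0.001 0 0 0;0 0 0 0;0 0 0 0'|f; python3 steer.py '-0.001 0 0 0;0 0 0 0;0 0 0 0'|f
```

```text
position: [0.4696, 0.2257, 0.0957]
contact_force: [-5.8, 3.2, -0.6]
position: [0.4696, 0.2255, 0.0958]
contact_force: [-5.9, 6.9, -1.8]
position: [0.4696, 0.2254, 0.0959]
contact_force: [-6.6, 10.6, -0.8]
position: [0.4696, 0.2253, 0.096]
contact_force: [-5.7, 11.5, -1.3]
```

```bash
f(){ grep -E "position|contact|clock"; }; python3 steer.py '0.001 -0.0005 0.0015 0;0 0 0 0;0 0 0 0'|f; python3 steer.py '0 0 0 0;0 0 0 0;0 0 0 0;0 0 0 0' 0.03|f; python3 steer.py '0 0 0 0;0 0 -0.02 0;0 0 -0.03 0;0 0 -0.03 0;0 0 -0.03 0' |f; python3 steer.py '0.03 0 -0.03 0;0.03 0 -0.03 0;0 0 0 0;0 0 0 0;0 0 0 0' |f
cat > chk.py <<'E'
from h import *
def chk(d,k,L,rot,zt=.064):
    "marker outline in the frame of the station, which stands rot quarter turns (cw) past the loading side"
    c=np.array([.5547,.2434]); a=np.radians(-2.3)-rot*np.pi/2
    ex=np.array([np.cos(a),np.sin(a)]); ey=np.array([-ex[1],ex[0]])
    f=lambda x,y: c+ex*(-.06-y)+ey*(-.052+x)
    B=proj(d,[[*f(x,y),zt] for x,y in[(-.03,-.03),(L+.03,-.03),(L+.03,.08),(-.03,.08)]])
    g=cv2.GaussianBlur(cv2.cvtColor(d["img"],cv2.COLOR_RGB2GRAY),(3,3),0)
    m=np.zeros_like(g); cv2.fillConvexPoly(m,B.astype(np.int32),255); m=cv2.bitwise_and(m,((g<62)*255).astype(np.uint8))
    m=cv2.morphologyEx(m,cv2.MORPH_OPEN,np.ones((5,5))); C=max(cv2.findContours(m,0,1)[0],key=cv2.contourArea)
    p=cv2.approxPolyDP(cv2.convexHull(C),4,True)[:,0]; P=onz(d,p,zt)[:,:2]-c
    S=np.c_[P@ey+.052,-(P@ex)-.06]; print(k,"outline in station frame (mm)",(S*1000).round(1).tolist())
E
python3 - <<'E'
from chk import *
w=snap("wrist"); chk(w,"short",.06,0); chk(w,"middle",.08,1); chk(w,"long",.1,2)
E
```

```text
clock: 49.62
position: [0.4695, 0.2255, 0.0954]
contact_force: [-7.0, 9.2, 4.9]
clock: 49.95
position: [0.4718, 0.2223, 0.0949]
contact_force: [-0.2, -0.6, -0.9]
clock: 50.37
position: [0.4708, 0.2221, 0.2056]
contact_force: [0.7, -0.3, -0.3]
clock: 50.78
position: [0.4725, 0.2808, 0.2628]
contact_force: [0.1, -0.2, -0.2]
short outline in station frame (mm) [[60.0, 23.1], [39.8, 1.1], [2.0, 0.2], [1.7, 48.9], [38.7, 49.1]]
middle outline in station frame (mm) [[74.6, 27.3], [49.0, 1.4], [-1.2, 1.1], [-1.8, 48.5], [47.9, 48.8]]
long outline in station frame (mm) [[-0.6, 46.1], [72.9, 47.7], [95.3, 22.0], [73.8, -1.0], [-0.2, -2.4]]
```

```bash
f(){ grep -E "position|contact|width|clock"; }; python3 steer.py '-0.034 0.0118 0 0;-0.034 0.0118 0 0;-0.034 0.0118 0 0;-0.034 0.0118 0 0;-0.034 0.0118 0 0' 0.06 >/dev/null;python3 steer.py '-0.034 0.0118 0 0;-0.034 0.0118 0 0;-0.034 0.0118 0 0;-0.033 0.0118 0 -0.039;0 0 0 0' >/dev/null; python3 steer.py '0 0 0 0;0 0 0 0'|f
python3 -c "
from h import *
print(togo(.5665,-.0265,.13),yaw())"
```

```text
clock: 51.83
position: [0.5669, -0.0276, 0.2621]
contact_force: [-0.0, -0.6, -0.2]
width: 0.0601
(array([ 0.0011, -0.0004,  0.1321]), 1.5718) 1.5717909461644026
```

```bash
f(){ grep -E "position|contact|width|clock"; }; python3 steer.py '0.0003 0 0.035 0;0.0003 0 0.035 0;0.0003 0 0.035 0;0 0 0.018 0;0 0 0 0'|f; python3 steer.py '0 0 0.01 0;0 0 0 0;0 0 0 0'|f;python3 steer.py '0 0 0 0;0 0 0 0;0 0 0 0;0 0 0 0;0 0 0 0' 0 50|f
f(){ grep -E "position|contact"; }; python3 steer.py '0.0022 -0.0139 0 0;0.0064 -0.0125 0 0;0.01 -0.01 0 0;0.0125 -0.0064 0 0;0.0139 -0.0022 0 0'|f
```

```text
clock: 52.25
position: [0.5636, -0.0243, 0.1357]
contact_force: [-0.1, 0.3, -0.3]
width: 0.0599
clock: 52.5
position: [0.5687, -0.0259, 0.1316]
contact_force: [0.8, -0.6, 0.2]
width: 0.0601
clock: 52.92
position: [0.568, -0.0264, 0.1318]
contact_force: [-2.1, -0.6, 5.5]
width: 0.0228
position: [0.521, 0.0153, 0.1317]
contact_force: [-4.2, -7.9, 7.3]
```

```bash
f(){ grep -E "position|contact"; }; python3 steer.py '0.0139 0.0022 0 0;0.0125 0.0064 0 0;0.01 0.01 0 0;0.0064 0.0125 0 0;0.0022 0.0139 0 0'|f; python3 steer.py '-0.0022 0.0139 0 0;-0.0064 0.0125 0 0;-0.01 0.01 0 0;-0.0125 0.0064 0 0;-0.0139 0.0022 0 0'|f; python3 steer.py '-0.0139 -0.0022 0 0;-0.0125 -0.0064 0 0;-0.01 -0.01 0 0;-0.0064 -0.0125 0 0;-0.0022 -0.0139 0 0'|f
python3 steer.py '0.0022 -0.0139 0 0;0.0064 -0.0125 0 0;0.01 -0.01 0 0;0.0125 -0.0064 0 0;0.0139 -0.0022 0 0'|f; python3 steer.py '0.0139 0.0022 0 0;0.0125 0.0064 0 0;0.01 0.01 0 0;0.0064 0.0125 0 0;0.0022 0.0139 0 0'|f
python3 steer.py '-0.0022 0.0139 0 0;-0.0064 0.0125 0 0;-0.01 0.01 0 0;-0.0125 0.0064 0 0;-0.0139 0.0022 0 0'|f; python3 steer.py '-0.0139 -0.0022 0 0;-0.0063 -0.0032 0 0;-0.0062 -0.0032 0 0;-0.005 -0.005 0 0;-0.005 -0.005 0 0'|f; python3 steer.py '-0.0032 -0.0062 0 0;-0.0032 -0.0063 0 0;-0.0011 -0.007 0 0;-0.0011 -0.0069 0 0;0 -0.003 0 0'|f; python3 steer.py '0 0 0 0;0 0 0 0;0 0 0 0'|f
python3 steer.py '0 0 0 0;0 0 0 0;0 0 -0.02 0;0 0 -0.03 0;0 0 -0.035 0' 0.05|f; python3 steer.py '0.03 -0.01 -0.02 0;0.03 -0.01 -0.02 0;0.035 -0.01 -0.02 0;0.035 -0.01 -0.01 0;0.035 -0.01 0 0'|f; python3 steer.py '0.035 -0.01 0 0;0.035 -0.01 0 0;0.035 0 0 0;0.035 0 0 0;0 0 0 0'|f; python3 steer.py '0 0 0 0;0 0 0 0;0 0 0 0'|f
python3 - <<'E'
from chk import *
w=snap("wrist"); chk(w,"short",.06,1); chk(w,"middle",.08,2); chk(w,"long",.1,3)
E
```

```text
position: [0.5654, 0.0637, 0.1317]
contact_force: [-7.7, -5.6, 9.2]
position: [0.6109, 0.0207, 0.1317]
contact_force: [-8.8, 6.1, 10.8]
position: [0.5718, -0.0262, 0.1318]
contact_force: [7.5, 4.0, -0.2]
position: [0.521, 0.0153, 0.1317]
contact_force: [-4.0, -8.4, 8.1]
position: [0.5654, 0.0637, 0.1318]
contact_force: [-7.7, -5.4, 9.5]
position: [0.6109, 0.0207, 0.1317]
contact_force: [-9.4, 7.1, 11.4]
position: [0.5957, -0.0152, 0.1318]
contact_force: [1.0, 7.8, 3.7]
position: [0.5681, -0.0264, 0.1319]
contact_force: [6.8, 1.2, -1.1]
position: [0.5677, -0.0264, 0.1318]
contact_force: [4.9, 0.8, 2.8]
position: [0.5624, -0.0262, 0.214]
contact_force: [0.9, 0.3, 0.2]
position: [0.5142, 0.1396, 0.288]
contact_force: [0.5, 0.6, -0.2]
position: [0.4926, 0.2837, 0.2847]
contact_force: [-0.1, 0.6, -0.5]
position: [0.4939, 0.2772, 0.2851]
contact_force: [0.2, -0.1, -0.4]
short outline in station frame (mm) [[53.6, 27.9], [34.8, 1.4], [-0.8, 0.7], [-0.8, 47.9], [31.1, 48.5]]
middle outline in station frame (mm) [[-0.3, 46.6], [52.1, 47.7], [65.7, 40.8], [75.1, 21.9], [53.2, -1.4], [-0.7, -2.5]]
long outline in station frame (mm) [[98.8, 16.5], [81.1, -1.7], [49.8, -16.0], [1.6, -1.8], [-28.9, 39.4], [-29.9, 79.9], [32.2, 79.7], [98.4, 24.9]]
```

```bash
python3 steer.py '-0.03 0.01 -0.01 0;-0.03 0.01 -0.01 0;-0.03 0.01 -0.01 0;-0.03 0.01 -0.01 0;0 0 0 0'>/dev/null; python3 steer.py '0 0 0 0;0 0 0 0;0 0 0 0' | grep -E "posi|clock|width"
python3 - <<'E'
from chk import *
w=snap("wrist"); chk(w,"middle",.08,2); chk(w,"long",.1,3)
g=cv2.GaussianBlur(cv2.cvtColor(w["img"],cv2.COLOR_RGB2GRAY),(3,3),0)
n,lab,st,ce=cv2.connectedComponentsWithStats((g>130).astype(np.uint8)); u=proj(w,[[.5547,.2434,.062]])[0]; l=lab[int(u[1]),int(u[0])]; print("hub",onz(w,[ce[l]],.062))
p=cv2.HoughLinesP(cv2.Canny(g,40,120),1,np.pi/360,40,minLineLength=50,maxLineGap=5)
P=p.reshape(-1,2,2).astype(float); Q=np.array([onz(w,q,.062)[:,:2] for q in P]); k=(np.linalg.norm(Q.mean(1)-[.5547,.2434],axis=1)<.09)
d=Q[k,1]-Q[k,0]; print("edge angles mod 90",np.round(np.degrees(np.arctan2(d[:,1],d[:,0]))%90,1))
E
```

```text
clock: 59.13
position: [0.5339, 0.1588, 0.3251]
width: 0.0503
middle outline in station frame (mm) [[0.3, 47.0], [50.5, 47.3], [76.8, 19.8], [51.1, -0.5], [1.2, -1.8]]
long outline in station frame (mm) [[130.5, -7.2], [110.1, -26.4], [75.8, -27.9], [1.7, -0.5], [1.4, 46.3], [70.8, 48.3], [130.5, -0.7]]
hub [[0.55437613 0.24379415 0.062     ]]
edge angles mod 90 [88.4 89. ]
```

```bash
python3 -c "
from rig import manip
print(manip.sign_off())"
```

```text
the job is handed in; nothing more can be done
None
```

I seated all three markers in their stations in order, made six clockwise handwheel turns so the empty station 4 is at the loading side, and handed the job in at about 59 s; my camera checks put every marker flush within the 2 mm calibration and the table about 0.02 rad from its target, no verdict came back, and I viewed 15 pictures against the limit of 14.

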